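# Set the shaker's code wheel and seat its tube block

## Task

Get the small white shaker ready: first roll its black code wheel up (over the top, away from you) by pushing its ridges one after the other, until the red ridge stands straight up in line with the two yellow pointer fins. Then fetch the aluminium tube block from its blue dock, which leaves only the block's ends free; set it down upright on the open bench, take it again by its long sides, because the shaker's cheeks close in its ends, and seat it fully down on the shaker's two pegs. Leave the other things on the bench undisturbed and the wheel as you set it.

Things in the scene. Friction and masses are not known exactly. Their poses are not given: they have to be found in the camera images.
- code_wheel (a joint): angle of the code wheel, rad. 0 = red ridge straight up, in line with the pointer fins; negative = red ridge still on the near (shaker's -x) side (-1.57: it points level to -x). Grows as the wheel's top moves to the shaker's +x. Starts between -2.1 and -1.2; stops at -2.4 and +1.0. No clicks: friction (0.08 N m, 2 to 3 N at the ridges) holds it where it is left.
- wheel_axle (a point): centre of the code wheel, on its axle, 54 mm above the bench; axes are the shaker's (z up, y along the axle). Black drum, radius 32 mm, 22 mm wide, with 8 straight ridges across it every 45 deg, each 5 mm thick, standing up to radius 42 mm; one is red, the rest white. Above and in front of the wheel is open.
- red_tip (a point): middle of the outer edge of the wheel's red ridge, 42 mm from the axle.
- shaker: the fixed shaker; origin on the bench under the centre of its white housing, 130 (x) x 210 (y) mm, 22 mm high; +x away from the robot at yaw 0. The wheel is on its +y half, 62 mm from the centre. Fork cheeks, 17 to 23 mm to either side of the wheel's mid-plane, reach 10 mm above the axle; yellow pointer fins, 27 to 31 mm to either side, reach 40 mm above it.
- seat (a point): centre of the seat, on its flat aluminium top, 26 mm above the bench, 112 mm to the -y side of the wheel; shaker's axes. Two steel pegs, 9 mm across, 10 mm high, tips tapered, stand 16 mm to either side along x. Two grey end cheeks, 36 mm wide along y, 50 mm high, stand 32 to 38 mm from the centre to either side along x; along y it is open.
- block_center (a point): centre (25 mm above the underside) of the tube block: aluminium, 56 (its x) x 38 (its y) x 50 mm (z up), about 0.25 kg, six dark wells on top. Two holes in its underside, 12 mm wide, 14 mm deep, 16 mm to either side along x, take the pegs; either way round fits. Seated, this point is 25 mm above the seat. Ends: faces across x; long sides: faces across y.
- dock_floor (a point): centre of the floor of the fixed blue dock (76 x 64 mm), 6 mm above the bench; dock's axes. The block stands on it, its x along the dock's x. Two walls, 54 mm long, 50 mm high, 6 mm thick, inner faces 22.5 mm from the centre, stand along the block's long sides; the ends are open but for lips 4 mm high, 31 to 35 mm from the centre.
- timer: bystander: flat square white lab timer, 62 x 62 x 18 mm; origin at the centre of its underside. Leave it alone.
- petri: bystander: clear petri dish, 64 mm across, 16 mm high; origin at the centre of its underside. Leave it alone.
- tape: bystander: roll of tape lying flat, 61 mm across, 18 mm high; origin at the centre of its underside. Leave it alone.
- meter: bystander: grey pocket meter lying flat, 138 x 45 x 22 mm, long axis its x; origin at the centre of its underside. Leave it alone.
- amber_bottle: bystander: amber bottle with black cap, 50 mm across, 105 mm high; origin at the centre of its underside. Leave it alone.
- beaker: bystander: clear empty beaker, 59 mm across, 72 mm high; origin at the centre of its underside. Leave it alone.
- stopper: bystander: red-brown rubber stopper, 28 mm across, 26 mm high; origin at the centre of its underside. Leave it alone.

How it is judged:
By the outcome, as a careful person would: the job done as asked, in the order asked, and still so for the second after the job is handed in, with the robot touching nothing.
It also fails if it takes over 72 s, if anything falls off the work surface, if the arm or the gripper's body presses on something with over 40 N, if the wrist force passes 120 N, or if a joint passes its speed limit or range.

## Robot

A 6-joint arm with a two-finger parallel gripper is mounted at the origin on a cart in front of the work surface, level with it; the furniture and walls round the work are solid. World frame = base frame: x ahead of the robot, y to its left, z up, the work surface at z = 0. Lengths are in m, angles in rad, forces in N, time in s.
With the tool pointing down it reaches from about 0.35 to 0.925 m from the base axis. Payload 6.4 kg.
Tool frame: the origin (TCP) lies between the finger pads; the fingertips stand 8 mm ahead of it and the grasp point (between the pads) lies 11 mm behind it; z points along the fingers, y is the direction in which the jaws open and shut (so a half turn about z gives the same grasp; the last joint's range is limited). The gripper opens to 94 mm and grips with 3 to 60 N. Pads are 16 mm wide; open, the fingers measure 119 mm over their backs; the gripper's body (75 mm by 177 mm) begins 78 mm behind the grasp point.
Start: joints at [1.05, 0.245, 1.558, -0, 1.339, -0.174], TCP at [0.221, 0.611, 0.213] pointing down, gripper open.
Joint ranges: [-3.13, 3.13], [-1.02, 2.26], [0.13, 2.54], [-0.95, 4.09], [0.21, 2.88], [-2.74, 2.74]. Speed limits (rad/s): [2.57, 2.57, 3.14, 3.14, 3.14, 3.14].

## Interface

Orientations are given as a unit quaternion [x, y, z, w].
In Python, from cell import arm gives the robot as it stands.
- The arm moves only by the tool arm_command, never from a script. Its argument "deltas" is a list of rows, each a list of 3 entries, a list of its own where there are three numbers: the closure, from 0 (fully open) to 1 (shut), then the shift along the tool's x, y, z as a fraction of full scale, then the turn, a rotation vector about the tool's x, y, z as a fraction of full scale. In form: [[claw, [x, y, z], [wx, wy, wz]], ...]. A call has 1 to 10 rows; each row shifts and turns the pose as measured when the row begins, along the tool's axes as they then stand; what a row does not reach is not made up. Full scale, the value 1, is 0.4 m for a shift and 120 degrees for a turn. A row lasts 1/12 s, in which the tool goes at most 41.7 mm and 7.16 degrees, less where a joint would pass 70% of its speed; a pose out of reach is approached as far as the arm can. A call with a number of a shift or a turn outside -1 to 1 is refused whole. A call with a gripper value outside its range is refused whole. The fingers move at their own pace and stop on an object; "grip_force" is the grip in N (left out, the last holds). Time passes only in rows, so rows that do not move let the fingers close. It gives the time, the measured TCP pose, the force and the opening at its end, in the units of the state.
- arm.read_state(): the state, without advancing time (a new reading comes with each control period).
- arm.snapshot(name): name is "scene" or "top" or "wrist"; returns the picture (400x640x3 uint8, blue, green, red); there is no depth.
- arm.camera_info(name): a dict with "intrinsics" (3x3 intrinsics, pixels), "pose" (4x4, takes a point from camera to world coordinates). Camera axes: x right, y down, z forward; pixel columns grow to the right and rows downward; lengths in m; the calibration is good to about 2 mm. The wrist camera is an equidistant fisheye: a pixel r from the principal point sees the ray r / f radians off the axis. A picture is of the moment at which its call begins: read the wrist's pose just before it. camera_info takes no time and is no camera call; for the wrist camera it gives the pose at the moment of the call.
- arm.job_done(): hands the job in, once; it reports no verdict.
Trained networks look in the newest picture that a camera, given by its name, has taken for a name from the list of things; names that differ only in an ending like _2 or _b are one class to them, and where a whole thing is asked for, a point or a joint stands for the part that bears it (a point fixed in the world has none). Each returns a list of dicts, best first, with "confidence" (0 to 1); they miss things now and then, are a little off and sometimes report something else, mostly with a low value. They report only what shows in the picture. A call takes as long as a camera call.
- arm.search_frame(camera, thing): "at" ([x, y, z] in m, in world coordinates, good to about 4 mm: the middle of the surface that is visible of it).
- arm.masks_of(camera, thing): "region" (400x640 bool, what is visible of it).
- arm.place_of(camera, thing): "at" ([x, y, z] in m, in world coordinates, good to about 4 mm: a listed point, or the origin of a listed thing).
The state is a dict: "time_s": time; "q": joint angles; "qvel": joint speeds; "tau": joint torques, N m; "position": TCP position; "orientation": TCP orientation; "contact_force": force on the tool from outside, world axes, zero at the start; "ft_torque": the same for the moment, N m; "width": finger opening in m.
Only numpy, scipy, OpenCV 4.12 (cv2) and the standard library are available. Lean on these libraries where they do the work, as an engineer would, in place of code of your own. Each camera call takes 0.05 s, during which the arm holds its last target. There are 200 camera calls.

## Working session

There is one attempt and no reset: what is moved stays moved. The work goes in short steps, Python scripts to look and compute and a tool call to move; the robot and the scene stay as the last step left them, time stands still between calls to the robot, and variables do not carry over. Pictures are saved under pics/ and viewed, about 8 in all and at most 12, crops included, and the job is handed in when it is done.

Besides the shell and the picture viewer there is one more tool, called after "Call:" in YAML: its name, and indented under it one key for each argument. arm_command: Moves the arm, as the interface text tells. Its arguments: {"type":"object","properties":{"deltas":{"type":"array"},"grip_force":{"type":"number"}},"required":["deltas"]}

```bash
ls; mkdir -p pics; python3 - <<'E'
from cell import arm
import cv2,numpy as np
np.set_printoptions(precision=4,suppress=True)
s=arm.read_state();print({k:np.round(v,4) for k,v in s.items()})
a=arm.snapshot("scene");b=arm.snapshot("top")
cv2.imwrite("pics/a.png",np.vstack([a,b])[:, :] if 0 else a);cv2.imwrite("pics/b.png",b)
for c in ("scene","top"):
  print(c,arm.camera_info(c))
  for t in ("wheel_axle","red_tip","shaker","seat","block_center","dock_floor","code_wheel","timer","petri","tape","meter","amber_bottle","beaker","stopper"):
    r=arm.place_of(c,t)[:2] if t!="code_wheel" else []
    print(t,[(np.round(d["at"],4),round(d["confidence"],2)) for d in r])
E
```

```text
pics
{'time_s': np.float64(0.0), 'q': array([ 1.0499,  0.2458,  1.559 , -0.    ,  1.3387, -0.1741]), 'qvel': array([ 0.0007,  0.0004,  0.0008, -0.0005,  0.0004,  0.0009]), 'tau': array([  0.0001, -41.5821, -31.4606,   0.0684,   0.0332,  -0.0002]), 'position': array([0.2206, 0.6108, 0.2124]), 'orientation': array([ 0.1725,  0.985 , -0.0009, -0.0003]), 'contact_force': array([ 0.0714, -0.3524, -0.5493]), 'ft_torque': array([ 0.0311, -0.0116,  0.0359]), 'width': np.float64(0.0938)}
scene {'intrinsics': array([[367.0015,   0.    , 317.0463],
       [  0.    , 367.0015, 191.3319],
       [  0.    ,   0.    ,   1.    ]]), 'pose': array([[ 0.6134, -0.5631,  0.5538,  0.1174],
       [-0.7896, -0.4493,  0.4178, -0.4473],
       [ 0.0136, -0.6936, -0.7202,  0.7071],
       [ 0.    ,  0.    ,  0.    ,  1.    ]])}
wheel_axle [(array([ 0.4727, -0.1779,  0.0542]), 0.78), (array([ 0.649 , -0.3356, -0.    ]), 0.47)]
red_tip [(array([ 0.4311, -0.1822,  0.0425]), 0.78)]
shaker [(array([ 0.4724, -0.244 ,  0.0041]), 0.87)]
seat [(array([ 0.4758, -0.2936,  0.0226]), 0.72)]
block_center [(array([0.4625, 0
[... 1126 characters left out ...]
9, -0.2514, -0.002 ]), 0.33)]
seat [(array([ 0.4763, -0.2918,  0.0269]), 0.65)]
block_center [(array([0.4615, 0.1197, 0.0314]), 0.79)]
dock_floor [(array([0.4625, 0.122 , 0.0034]), 0.56)]
code_wheel []
timer [(array([ 0.6298,  0.2011, -0.0025]), 0.84), (array([ 0.4729, -0.1817,  0.0511]), 0.27)]
petri [(array([ 0.6476, -0.3363, -0.0043]), 0.8)]
tape []
meter [(array([ 0.633 , -0.2324, -0.0018]), 0.78), (array([ 0.6491, -0.3351, -0.0051]), 0.23)]
amber_bottle [(array([ 0.7001, -0.375 , -0.0044]), 0.66)]
beaker [(array([ 0.7105, -0.2547, -0.0016]), 0.62), (array([ 0.6316,  0.2031, -0.0004]), 0.35)]
stopper [(array([ 0.7037, -0.3779, -0.0026]), 0.57), (array([ 0.6639,  0.0882, -0.0007]), 0.47)]
```

View pics/a.png

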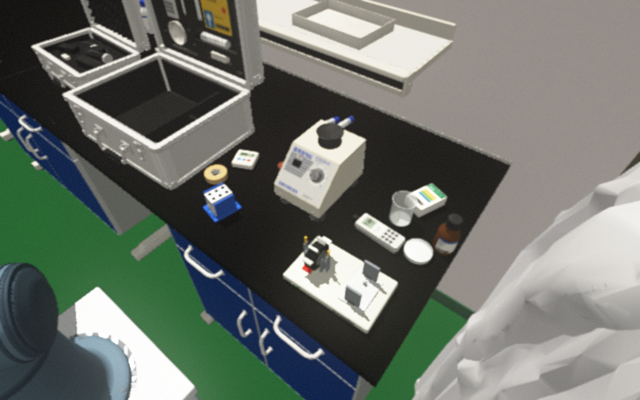

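View pics/b.png

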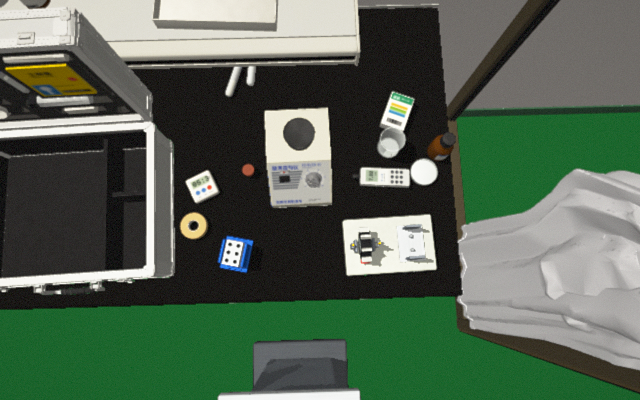

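The scene camera shows the shaker with its wheel at about (315,258) and the red ridge low on the near side at about (308,268). The block is in its dock at about (220,203), and the vortex mixer at (320,180) is an obstacle. The top view agrees, with the wheel at (366,246), the seat at (411,243) and the block at (237,253). The networks fit the pictures, giving a red ridge angle of about -1.9 rad. I'll move to the wheel now.

Call:
arm_command:
  deltas:
    - [0, [0, 0, -0.03], [0, 0, -0.058]]
    - [0, [0, 0, -0.03], [0, 0, -0.058]]
    - [0, [0, 0, -0.03], [0, 0, -0.058]]
    - [0, [-0.022, -0.095, 0], [0, 0, 0]]
    - [0, [-0.022, -0.095, 0], [0, 0, 0]]
    - [0, [-0.022, -0.095, 0], [0, 0, 0]]
    - [0, [-0.022, -0.095, 0], [0, 0, 0]]
    - [0, [-0.022, -0.095, 0], [0, 0, 0]]
    - [0, [-0.022, -0.095, 0], [0, 0, 0]]
    - [0, [-0.022, -0.095, 0], [0, 0, 0]]

```text
time_s: 2.23
position: [0.2919, 0.3428, 0.2495]
orientation: [-0.023, 1.0, 0.0, 0.0]
contact_force: [1.0, -0.6, 0.4]
width: 0.0941
```

Call:
arm_command:
  deltas:
    - [0, [-0.022, -0.095, 0], [0, 0, 0]]
    - [0, [-0.022, -0.095, 0], [0, 0, 0]]
    - [0, [-0.022, -0.095, 0], [0, 0, 0]]
    - [1, [-0.022, -0.095, 0], [0, 0, 0]]
    - [1, [-0.022, -0.095, 0], [0, 0, 0]]
    - [1, [-0.022, -0.095, 0], [0, 0, 0]]
    - [1, [-0.022, -0.095, 0], [0, 0, 0]]
    - [1, [-0.022, -0.095, 0], [0, 0, 0]]
    - [1, [-0.022, -0.095, 0], [0, 0, 0]]
    - [1, [-0.022, -0.095, 0], [0, 0, 0]]

```text
time_s: 3.07
position: [0.3985, -0.0506, 0.253]
orientation: [-0.025, 1.0, -0.0, 0.008]
contact_force: [1.2, 0.3, -0.8]
width: 0.0507
```

Call:
arm_command:
  deltas:
    - [1, [0, -0.1, 0], [0, 0, 0]]
    - [1, [0, -0.1, 0], [0, 0, 0.013]]
    - [1, [0, -0.08, 0], [0, 0, 0]]
    - [1, [0, 0, 0], [0, 0, 0]]

```text
time_s: 3.4
position: [0.4029, -0.1732, 0.2544]
orientation: [-0.007, 1.0, -0.002, 0.009]
contact_force: [0.7, 0.1, 0.2]
width: 0.0242
```

```bash
cat > h.py <<'E'
from cell import arm
import cv2,numpy as np
from scipy.spatial.transform import Rotation as R
np.set_printoptions(precision=4,suppress=True)
def rel(p,yaw=None):
    "target TCP p (world), tool-y yaw in deg: remaining shift in tool fractions, turn fraction"
    s=arm.read_state();r=R.from_quat(s["orientation"])
    M=r.as_matrix();y=np.degrees(np.arctan2(M[1,1],M[0,1]))
    print("t",round(s["time_s"],2),"pos",s["position"],"yaw",round(y,2),"tilt",M[:2,2],"w",round(s["width"],4),"F",s["contact_force"])
    t=r
    if yaw is not None:
        d=(yaw-y+90)%180-90
        t=R.from_euler("z",d,degrees=True)*r; zz=t.as_matrix()[:,2]
        c,a=np.cross(zz,[0,0,-1]),0
        t=R.from_rotvec(c)*t
        print("turn",(r.inv()*t).as_rotvec(degrees=True)/120)
    d=np.array(p)-s["position"]
    print("shift now",r.inv().apply(d)/.4," after turn",t.inv().apply(d)/.4," mm",d*1000)
def proj_ray(u,v,cam="wrist",ci=None):
    ci=ci or arm.camera_info(cam);K=ci["intrinsics"];T=ci["pose"]
    a=np.array([(u-K[0,2])/K[0,0],(v-K[1,2])/K[1,1]]);th=np.hypot(*a)
    d=np.r_[a,1.] if cam!="wrist" else np.r_[a/max(th,1e-9)*np.sin(th),np.cos(th)]
    return T[:3,3],T[:3,:3]@d/np.linalg.norm(d)
def at_z(u,v,z,cam="wrist",ci=None):
    o,d=proj_ray(u,v,cam,ci);return o+d*(z-o[2])/d[2]
def pix(p,ci):
    K=ci["intrinsics"];T=ci["pose"];c=T[:3,:3].T@(np.array(p)-T[:3,3])
    th=np.arctan2(np.hypot(c[0],c[1]),c[2]);n=c[:2]/max(np.hypot(c[0],c[1]),1e-9)*th
    return K[0,0]*n[0]+K[0,2],K[1,1]*n[1]+K[1,2]
def see(*things,cam="wrist"):
    for t in things:
        print(t,[(np.round(d["at"],4),round(d["confidence"],2)) for d in arm.place_of(cam,t)[:2]])
E
python3 - <<'E'
from h import *
rel([0.42,-0.18,0.15],91.2)
ci=arm.camera_info("wrist");print(ci)
a=arm.snapshot("wrist");cv2.imwrite("pics/c.png",a)
see("wheel_axle","red_tip","seat","shaker")
E
```

```text
t 3.4 pos [ 0.4029 -0.1732  0.2544] yaw 90.75 tilt [ 0.0186 -0.0029] w 0.0242 F [0.7499 0.1399 0.2484]
turn [-0.0015  0.0089 -0.0037]
shift now [-0.0378 -0.0168  0.2618]  after turn [-0.0425 -0.0179  0.261 ]  mm [  17.1494   -6.8113 -104.3819]
{'intrinsics': array([[309.7069,   0.    , 322.6278],
       [  0.    , 309.7069, 196.7401],
       [  0.    ,   0.    ,   1.    ]]), 'pose': array([[-0.0134,  0.9658,  0.2589,  0.3298],
       [ 0.9999,  0.0138,  0.0003, -0.1722],
       [-0.0033,  0.2589, -0.9659,  0.4249],
       [ 0.    ,  0.    ,  0.    ,  1.    ]])}
wheel_axle [(array([ 0.4714, -0.1804,  0.0564]), 0.81)]
red_tip [(array([ 0.4333, -0.1839,  0.0363]), 0.61)]
seat [(array([ 0.477 , -0.288 ,  0.0224]), 0.9)]
shaker [(array([ 0.4757, -0.2429,  0.0007]), 0.57), (array([ 0.6609,  0.0817, -0.0023]), 0.25)]
```

View pics/c.png

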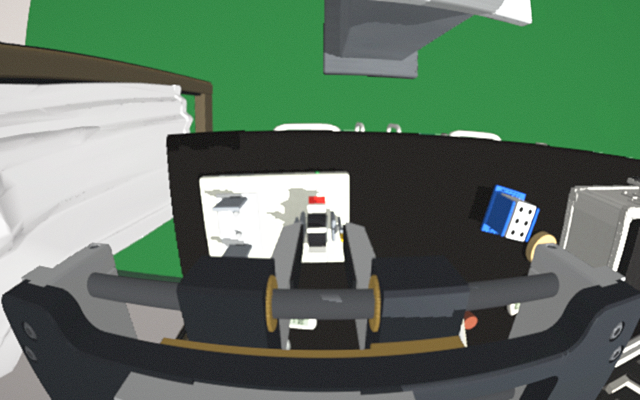

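The picture shows the shaker upside down from the near side. The housing's near corners are at about (200,176) and (350,173), the red ridge is at (317,200), and the wheel sits right between the fingers. I'll enlarge it for accurate corners.

```bash
python3 - <<'E'
from h import *
a=cv2.imread("pics/c.png")[160:285,190:360]
cv2.imwrite("pics/c2.png",cv2.resize(a,None,fx=4.5,fy=4.5,interpolation=cv2.INTER_CUBIC))
E
```

```text
(no output)
```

View pics/c2.png

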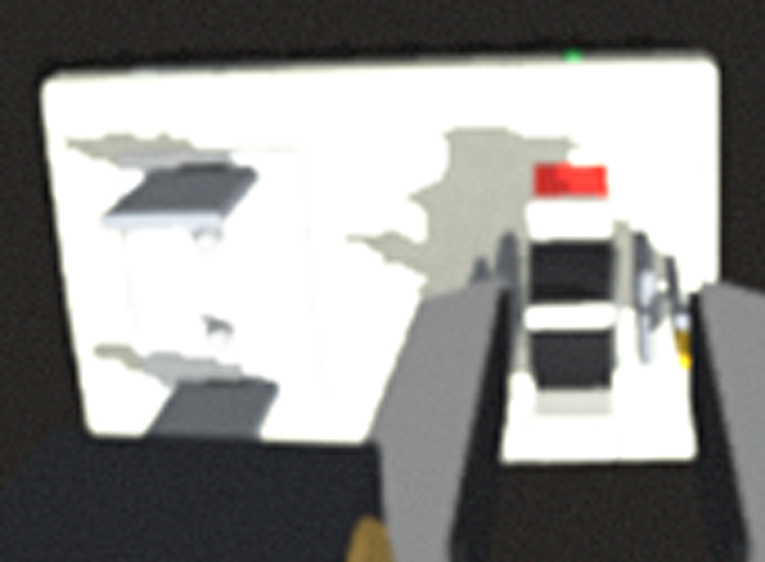

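```bash
cat >> h.py <<'E'
def tip(ax,yaw,th,r=.042):
    c=np.array([r*np.sin(th),0,r*np.cos(th)]);return np.array(ax)+R.from_euler("z",yaw,degrees=True).apply(c)
E
python3 - <<'E'
from h import *
from scipy.optimize import least_squares
# wrist pose at picture time (from camera_info print)
ci=arm.camera_info("wrist")
f=lambda u,v:(190+u/4.5,160+v/4.5)
for n,(u,v),z in [("nearR",(42,75),0),("nearL",(718,55),0),("farR",(90,437),.022),("farL",(692,460),.022),("nearRtop",(45,85),.022)]:
    print(n,at_z(*f(u,v),z,ci=ci))
# pegs tips z=.036
for n,p in [("pegnear",(206,238)),("pegfar",(218,332))]: print(n,at_z(*f(*p),.033,ci=ci))
obs={0:(570,181),1:(570,218),2:(568,316),3:(573,402)}
def res(x):
    o=[]
    for k,(u,v) in obs.items():
        p=tip([x[0],x[1],.054],1.2,x[2]+k*np.pi/4); o+=list(np.array(pix(p,ci))-f(u,v))
    return o
r=least_squares(res,[.473,-.18,-1.9]);print(r.x,np.round(r.fun,2))
E
```

```text
nearR [ 0.4173 -0.3481  0.    ]
nearL [ 0.4078 -0.1287  0.    ]
farR [ 0.5363 -0.334   0.022 ]
farL [ 0.5359 -0.1329  0.022 ]
nearRtop [ 0.4159 -0.3379  0.022 ]
pegnear [ 0.4605 -0.2838  0.033 ]
pegfar [ 0.4912 -0.2821  0.033 ]
[ 0.4772 -0.1719 -2.0622] [ 0.57  0.3   0.07 -3.27  0.19 -1.93 -0.79  5.18]
```

```bash
python3 - <<'E'
from h import *
from scipy.optimize import least_squares
ci=arm.camera_info("wrist")
f=lambda u,v:(190+u/4.5,160+v/4.5)
obs={0:(570,165),1:(570,206),2:(568,316),3:(573,413)}
for fs in (-2.1,-1.9,-1.6):
  def res(x):
    o=[]
    for k,(u,v) in obs.items():
        p=tip([x[0],x[1],.054],1.2,x[2]+k*np.pi/4); o+=list(np.array(pix(p,ci))-f(u,v))
    return o
  r=least_squares(res,[.473,-.18,fs]);print(r.x,np.round(r.fun,2))
see("wheel_axle","red_tip",cam="top")
E
```

```text
[ 0.4724 -0.1719 -1.9229] [ 0.51 -0.33  0.02 -1.41  0.2  -0.68 -0.7   2.56]
[ 0.4724 -0.1719 -1.9229] [ 0.51 -0.33  0.02 -1.41  0.2  -0.68 -0.7   2.56]
[ 0.4724 -0.1719 -1.9229] [ 0.51 -0.33  0.02 -1.41  0.2  -0.68 -0.7   2.56]
wheel_axle [(array([ 0.4744, -0.1819,  0.0555]), 0.87)]
red_tip [(array([ 0.4296, -0.1761,  0.0398]), 0.59)]
```

```bash
python3 - <<'E'
from h import *
rel([0.44,-0.18,0.15],91.2)
ci=arm.camera_info("wrist");print(ci["pose"])
arm.snapshot("wrist")
see("wheel_axle","red_tip","seat","shaker")
p=np.array([.4724,-.18,.054])
print("pix of axle at y -.18",pix(p,ci))
E
```

```text
t 3.75 pos [ 0.4033 -0.1673  0.2542] yaw 91.22 tilt [ 0.019  -0.0014] w 0.0007 F [-0.1219  0.1826 -0.3005]
turn [-0.0009  0.0091  0.0002]
shift now [-0.0861 -0.0331  0.2623]  after turn [-0.091  -0.0336  0.2605]  mm [  36.6838  -12.6541 -104.208 ]
[[-0.0217  0.9656  0.2592  0.3302]
 [ 0.9998  0.0214  0.0038 -0.1671]
 [-0.0019  0.2592 -0.9658  0.4247]
 [ 0.      0.      0.      1.    ]]
wheel_axle [(array([ 0.4708, -0.178 ,  0.059 ]), 0.93)]
red_tip [(array([ 0.4335, -0.1817,  0.0395]), 0.97)]
seat [(array([ 0.5353,  0.2194, -0.0025]), 0.73), (array([ 0.4763, -0.291 ,  0.0251]), 0.64)]
shaker [(array([ 0.4751, -0.2407, -0.0001]), 0.75)]
pix of axle at y -.18 (np.float64(310.7297389775804), np.float64(228.71388687830984))
```

Call:
arm_command:
  deltas:
    - [1, [0, -0.031, 0], [0, 0.009, 0]]
    - [1, [-0.03, 0, 0.085], [0, 0, 0]]
    - [1, [-0.03, 0, 0.085], [0, 0, 0]]
    - [1, [-0.028, 0, 0.085], [0, 0, 0]]
    - [1, [0, 0, 0], [0, 0, 0]]
    - [1, [0, 0, 0], [0, 0, 0]]

```text
time_s: 4.5
position: [0.4425, -0.1812, 0.1527]
orientation: [-0.011, 1.0, -0.004, 0.003]
contact_force: [0.4, -0.3, 0.8]
width: 0.0006
```

```bash
python3 - <<'E'
from h import *
rel([.4385,-.179,.096],91.2)
E
```

```text
t 4.5 pos [ 0.4425 -0.1812  0.1527] yaw 91.28 tilt [ 0.0057 -0.0076] w 0.0006 F [ 0.4214 -0.323   0.7972]
turn [-0.0037  0.0026  0.0007]
shift now [0.0107 0.0067 0.1417]  after turn [0.0099 0.0056 0.1418]  mm [ -3.9989   2.1678 -56.7085]
```

Call:
arm_command:
  deltas:
    - [1, [0.01, 0.006, 0.07], [0, 0, 0]]
    - [1, [0.002, 0, 0.05], [0, 0, 0]]
    - [1, [0, 0, 0.01], [0, 0, 0]]
    - [1, [0, 0, 0], [0, 0, 0]]
    - [1, [0, 0, 0], [0, 0, 0]]

```text
time_s: 4.92
position: [0.4412, -0.182, 0.1085]
orientation: [-0.012, 1.0, -0.008, 0.008]
contact_force: [0.4, -0.6, -0.2]
width: 0.0006
```

```bash
python3 - <<'E'
from h import *
rel([.471,-.179,.096],91.2)
E
```

```text
t 4.92 pos [ 0.4412 -0.182   0.1085] yaw 91.33 tilt [ 0.0155 -0.0152] w 0.0006 F [ 0.401  -0.5811 -0.1775]
turn [-0.0074  0.0072  0.0011]
shift now [-0.0743  0.0062  0.0323]  after turn [-0.0747  0.0059  0.0313]  mm [ 29.8321   2.9894 -12.506 ]
```

Call:
arm_command:
  deltas:
    - [1, [0.004, 0.004, 0.03], [-0.007, 0.007, 0]]
    - [1, [0, 0, 0], [0, 0, 0]]
    - [1, [0, 0, 0], [0, 0, 0]]

```text
time_s: 5.17
position: [0.443, -0.1831, 0.103]
orientation: [-0.012, 1.0, -0.004, 0.004]
contact_force: [0.1, 0.0, 0.3]
width: 0.0003
```

```bash
python3 - <<'E'
from h import *
rel([.471,-.179,.096],91.2)
E
```

```text
t 5.17 pos [ 0.443  -0.1831  0.103 ] yaw 91.34 tilt [ 0.0088 -0.007 ] w 0.0003 F [0.1442 0.0443 0.3411]
turn [-0.0034  0.0041  0.0012]
shift now [-0.0702  0.0087  0.0179]  after turn [-0.0703  0.0087  0.0174]  mm [28.0467  4.0857 -6.961 ]
```

Call:
arm_command:
  deltas:
    - [1, [0.008, 0.012, 0.018], [-0.004, 0.004, 0]]
    - [1, [0.004, 0.006, 0.01], [0, 0, 0]]
    - [1, [0, 0, 0.003], [0, 0, 0]]
    - [1, [0, 0, 0], [0, 0, 0]]

```text
time_s: 5.5
position: [0.4395, -0.1767, 0.0934]
orientation: [-0.012, 1.0, -0.001, 0.003]
contact_force: [-0.7, -0.5, 0.6]
width: 0.0003
```

```bash
python3 - <<'E'
from h import *
rel([.471,-.179,.096],91.2)
E
```

```text
t 5.5 pos [ 0.4395 -0.1767  0.0934] yaw 91.35 tilt [ 0.0051 -0.0023] w 0.0003 F [-0.6865 -0.521   0.6234]
turn [-0.0012  0.0024  0.0012]
shift now [-0.0786 -0.0076 -0.0062]  after turn [-0.0786 -0.0074 -0.0066]  mm [31.4929 -2.2924  2.6402]
```

Call:
arm_command:
  deltas:
    - [1, [0, -0.003, -0.012], [0, 0, 0]]
    - [1, [-0.016, 0, 0], [0, 0, 0]]
    - [1, [-0.02, 0, 0], [0, 0, 0]]
    - [1, [-0.02, 0, 0], [0, 0, 0]]
    - [1, [0, 0, 0], [0, 0, 0]]

```text
time_s: 5.92
position: [0.463, -0.1773, 0.0991]
orientation: [-0.012, 1.0, -0.001, 0.001]
contact_force: [0.4, -0.0, -0.2]
width: 0.0007
```

```bash
python3 - <<'E'
from h import *
rel([.471,-.179,.096],91.2)
E
```

```text
t 5.92 pos [ 0.463  -0.1773  0.0991] yaw 91.36 tilt [ 0.0024 -0.0019] w 0.0007 F [ 0.3658 -0.0451 -0.198 ]
turn [-0.0009  0.0011  0.0013]
shift now [-0.0199 -0.0048  0.0078]  after turn [-0.0199 -0.0048  0.0077]  mm [ 8.0034 -1.7436 -3.0928]
```

Call:
arm_command:
  deltas:
    - [1, [-0.02, 0, 0.006], [0, 0, 0]]
    - [1, [-0.012, 0, 0.004], [0, 0, 0]]

```text
time_s: 6.08
position: [0.4768, -0.1768, 0.095]
orientation: [-0.012, 1.0, -0.001, 0.001]
contact_force: [-2.7, 0.3, 0.6]
width: 0.0004
```

```bash
python3 - <<'E'
from h import *
rel([.471,-.179,.096],91.2)
arm.snapshot("wrist");see("red_tip","wheel_axle")
E
```

```text
t 6.08 pos [ 0.4768 -0.1768  0.095 ] yaw 91.37 tilt [ 0.0017 -0.0017] w 0.0004 F [-2.6647  0.3048  0.5808]
turn [-0.0008  0.0008  0.0014]
shift now [ 0.0147 -0.0051 -0.0024]  after turn [ 0.0147 -0.0051 -0.0024]  mm [-5.8346 -2.1696  0.9665]
red_tip [(array([ 0.4347, -0.1814,  0.0727]), 0.85)]
wheel_axle []
```

Call:
arm_command:
  deltas:
    - [1, [0, 0, -0.05], [0, 0, 0]]
    - [1, [0, 0, -0.04], [0, 0, 0]]
    - [1, [0.05, 0, 0], [0, 0, 0]]
    - [1, [0.05, 0, 0], [0, 0, 0]]
    - [1, [0.015, 0, 0], [0, 0, 0]]
    - [1, [0, 0, 0], [0, 0, 0]]

```text
time_s: 6.73
position: [0.4306, -0.1782, 0.1317]
orientation: [-0.012, 1.0, -0.002, 0.003]
contact_force: [0.8, -0.4, 0.1]
width: 0.0005
```

```bash
python3 - <<'E'
from h import *
rel([.4395,-.179,.096],91.2)
E
```

```text
t 6.73 pos [ 0.4306 -0.1782  0.1317] yaw 91.39 tilt [ 0.0067 -0.0031] w 0.0005 F [ 0.8412 -0.393   0.1485]
turn [-0.0016  0.0032  0.0015]
shift now [-0.0215 -0.0022  0.0894]  after turn [-0.0221 -0.0025  0.0892]  mm [  8.8619  -0.798  -35.6839]
```

Call:
arm_command:
  deltas:
    - [1, [-0.008, 0, 0.05], [0, 0.003, 0]]
    - [1, [-0.004, 0, 0.03], [0, 0, 0]]
    - [1, [0, 0, 0.012], [0, 0, 0]]
    - [1, [0, 0, 0.004], [0, 0, 0]]
    - [1, [0, 0, 0], [0, 0, 0]]

```text
time_s: 7.15
position: [0.4387, -0.1794, 0.093]
orientation: [-0.011, 1.0, -0.003, 0.003]
contact_force: [0.3, 0.0, 0.1]
width: 0.0004
```

```bash
python3 - <<'E'
from h import *
rel([.4395,-.179,.096],91.2)
E
```

```text
t 7.15 pos [ 0.4387 -0.1794  0.093 ] yaw 91.29 tilt [ 0.0055 -0.0056] w 0.0004 F [0.2521 0.0421 0.1012]
turn [-0.0027  0.0026  0.0007]
shift now [-0.002   0.0008 -0.0076]  after turn [-0.002   0.0009 -0.0076]  mm [0.781  0.3568 3.0294]
```

Call:
arm_command:
  deltas:
    - [1, [0, 0, -0.009], [0, 0, 0]]
    - [1, [-0.016, 0, 0], [0, 0, 0]]
    - [1, [-0.02, 0, 0], [0, 0, 0]]
    - [1, [-0.02, 0, 0], [0, 0, 0]]
    - [1, [-0.01, 0, 0.004], [0, 0, 0]]
    - [1, [0, 0, 0], [0, 0, 0]]

```text
time_s: 7.65
position: [0.4684, -0.1791, 0.0976]
orientation: [-0.012, 1.0, -0.003, 0.002]
contact_force: [-2.7, 0.1, -0.0]
width: 0.0001
```

```bash
python3 - <<'E'
from h import *
rel([.4705,-.179,.096],91.2)
E
```

```text
t 7.65 pos [ 0.4684 -0.1791  0.0976] yaw 91.32 tilt [ 0.005  -0.0065] w 0.0001 F [-2.7121  0.1349 -0.048 ]
turn [-0.0032  0.0023  0.001 ]
shift now [-0.0053  0.0001  0.0041]  after turn [-0.0053  0.0001  0.0041]  mm [ 2.1349  0.0778 -1.6229]
```

Call:
arm_command:
  deltas:
    - [1, [-0.012, 0, 0.004], [0, 0, 0]]
    - [1, [0, 0, -0.05], [0, 0, 0]]
    - [1, [0, 0, -0.04], [0, 0, 0]]
    - [1, [0.045, 0, 0], [0, 0, 0]]
    - [1, [0.045, 0, 0], [0, 0, 0]]
    - [1, [0.005, 0, 0], [0, 0, 0]]
    - [1, [0, 0, 0], [0, 0, 0]]

```text
time_s: 8.23
position: [0.4391, -0.1803, 0.1332]
orientation: [-0.012, 1.0, -0.004, 0.006]
contact_force: [0.2, -0.3, -0.2]
width: 0.0005
```

```bash
python3 - <<'E'
from h import *
rel([.436,-.179,.096],91.2)
arm.snapshot("wrist");see("red_tip","wheel_axle")
arm.snapshot("top");see("red_tip","wheel_axle",cam="top")
E
```

```text
t 8.23 pos [ 0.4391 -0.1803  0.1332] yaw 91.34 tilt [ 0.0126 -0.0088] w 0.0005 F [ 0.2015 -0.3379 -0.162 ]
turn [-0.0043  0.0059  0.0012]
shift now [0.0087 0.0044 0.0929]  after turn [0.0076 0.0035 0.093 ]  mm [ -3.059    1.3327 -37.2051]
red_tip []
wheel_axle []
red_tip []
wheel_axle []
```

Call:
arm_command:
  deltas:
    - [1, [0.014, 0.004, 0.05], [-0.004, 0.006, 0]]
    - [1, [0.004, 0, 0.03], [0, 0, 0]]
    - [1, [0, 0, 0.01], [0, 0, 0]]
    - [1, [0, 0, 0.004], [0, 0, 0]]
    - [1, [0, 0, 0], [0, 0, 0]]

```text
time_s: 8.95
position: [0.4341, -0.1793, 0.0945]
orientation: [-0.013, 1.0, -0.0, -0.0]
contact_force: [1.2, 0.4, -0.3]
width: 0.0004
```

```bash
python3 - <<'E'
from h import *
rel([.436,-.179,.096],91.2)
ci=arm.camera_info("scene");a=arm.snapshot("scene")
b=a[205:305,265:385];cv2.imwrite("pics/d.png",cv2.resize(b,None,fx=6,fy=6,interpolation=cv2.INTER_CUBIC))
E
```

```text
t 8.95 pos [ 0.4341 -0.1793  0.0945] yaw 91.47 tilt [-0.0005 -0.0006] w 0.0004 F [ 1.1834  0.441  -0.3179]
turn [-0.0003 -0.0002  0.0023]
shift now [-0.0048  0.0005 -0.0039]  after turn [-0.0048  0.0005 -0.0039]  mm [1.9153 0.2522 1.5427]
```

View pics/d.png

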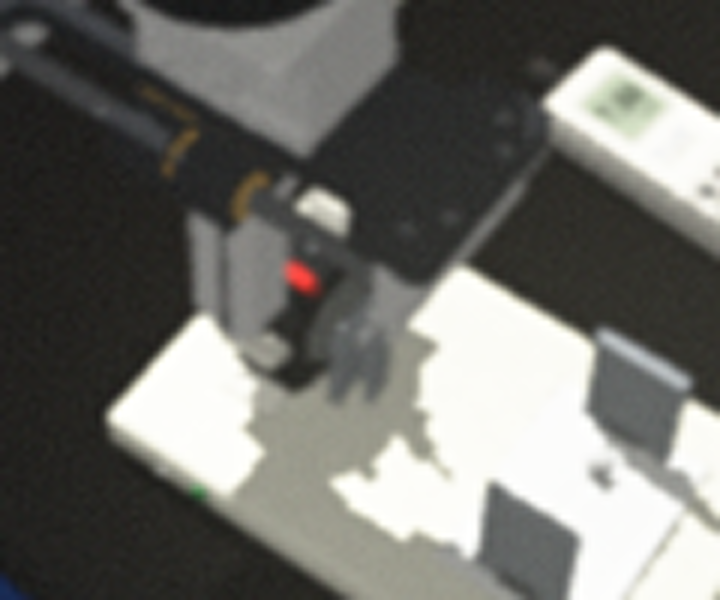

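The crop shows the red ridge at (302,278), up near the top, with the finger at (235,270) on its near side. Next is the last stroke.

Call:
arm_command:
  deltas:
    - [1, [0, 0, -0.007], [0, 0, 0]]
    - [1, [-0.016, 0, 0], [0, 0, 0]]
    - [1, [-0.02, 0, 0], [0, 0, 0]]
    - [1, [-0.014, 0, 0], [0, 0, 0]]
    - [1, [0, 0, 0], [0, 0, 0]]
    - [1, [0, 0, 0], [0, 0, 0]]

```text
time_s: 9.5
position: [0.457, -0.1794, 0.1003]
orientation: [-0.013, 1.0, -0.001, -0.0]
contact_force: [-2.7, -0.3, 0.6]
width: 0.0002
```

```bash
python3 - <<'E'
from h import *
rel([.462,-.179,.096],91.2)
E
```

```text
t 9.5 pos [ 0.457  -0.1794  0.1003] yaw 91.54 tilt [-0.0002 -0.0028] w 0.0002 F [-2.7395 -0.3186  0.6151]
turn [-0.0013 -0.0001  0.0028]
shift now [-0.0125  0.0008  0.0108]  after turn [-0.0125  0.0008  0.0108]  mm [ 5.0068  0.4415 -4.311 ]
```

Call:
arm_command:
  deltas:
    - [1, [-0.008, 0, 0.006], [0, 0, 0]]
    - [1, [-0.005, 0, 0], [0, 0, 0]]
    - [1, [0, 0, 0], [0, 0, 0]]

```text
time_s: 9.75
position: [0.4626, -0.1794, 0.0976]
orientation: [-0.014, 1.0, -0.001, -0.0]
contact_force: [-1.2, -0.3, 1.0]
width: 0.0003
```

```bash
python3 - <<'E'
from h import *
rel([.462,-.179,.096],91.2)
E
```

```text
t 9.75 pos [ 0.4626 -0.1794  0.0976] yaw 91.55 tilt [-0.0009 -0.003 ] w 0.0003 F [-1.2017 -0.3327  1.0476]
turn [-0.0014 -0.0005  0.0029]
shift now [0.0014 0.0009 0.004 ]  after turn [0.0014 0.0009 0.004 ]  mm [-0.5621  0.3528 -1.5957]
```

Call:
arm_command:
  deltas:
    - [1, [0.03, 0, 0], [0, 0, 0]]
    - [1, [0.03, 0, -0.02], [0, 0, 0]]
    - [1, [0.02, -0.02, -0.09], [0, 0, 0]]
    - [1, [0.02, -0.03, -0.09], [0, 0, 0]]
    - [1, [0.02, -0.05, -0.08], [0, 0, 0]]
    - [1, [0, -0.05, -0.05], [0, 0, 0]]
    - [1, [0, 0, 0], [0, 0, 0]]
    - [1, [0, 0, 0], [0, 0, 0]]

```text
time_s: 10.42
position: [0.4156, -0.2413, 0.2334]
orientation: [-0.014, 1.0, -0.001, 0.002]
contact_force: [0.6, -0.4, -1.9]
width: 0.0004
```

```bash
python3 - <<'E'
from h import *
rel([.40,-.24,.23],91.2)
ci=arm.camera_info("wrist")
a=arm.snapshot("wrist");see("red_tip","wheel_axle","seat","shaker")
np.save("ci_e.npy",ci,allow_pickle=True)
u,v=map(int,pix([.474,-.235,.05],ci));print(u,v)
u0,v0=max(u-100,0),max(v-75,0);print("crop origin",u0,v0)
cv2.imwrite("pics/e_full.png",a)
cv2.imwrite("pics/e.png",cv2.resize(a[v0:v0+150,u0:u0+200],None,fx=4,fy=4,interpolation=cv2.INTER_CUBIC))
E
```

```text
t 10.42 pos [ 0.4156 -0.2413  0.2334] yaw 91.58 tilt [ 0.0049 -0.0027] w 0.0004 F [ 0.6394 -0.3701 -1.8654]
turn [-0.0013  0.0023  0.0032]
shift now [0.0389 0.0044 0.0083]  after turn [0.0389 0.0041 0.0085]  mm [-15.5838   1.3168  -3.4067]
red_tip [(array([ 0.4768, -0.1815,  0.0935]), 0.83)]
wheel_axle [(array([ 0.4682, -0.1808,  0.054 ]), 0.68)]
seat [(array([ 0.4785, -0.2902,  0.0231]), 0.84), (array([ 0.7017, -0.3785, -0.0014]), 0.61)]
shaker [(array([ 0.4735, -0.2426,  0.0013]), 0.82)]
325 228
crop origin 225 153
```

View pics/e.png

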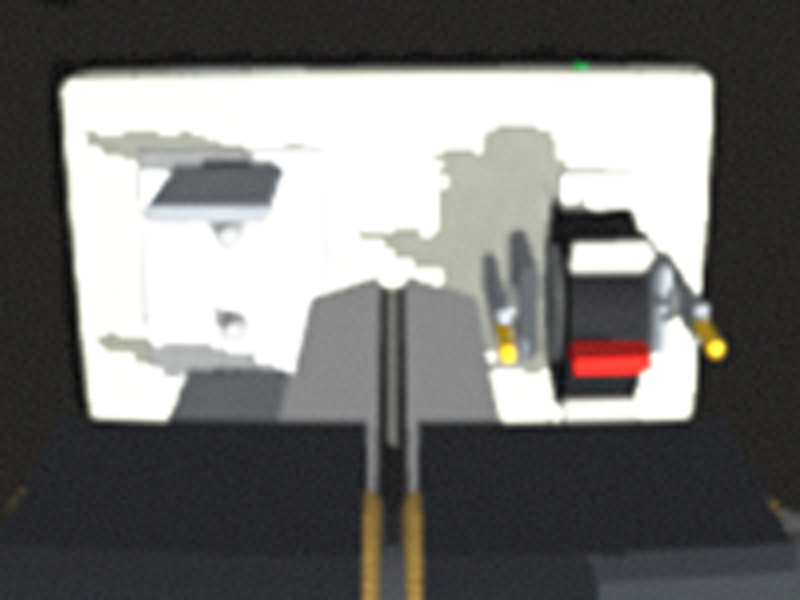

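The crop shows the red ridge at (610,358) between the yellow fin tips at (510,352) and (714,349), so it is nearly in line. The pegs are at (229,233) and (232,322). I'll quantify the ridge angle.

```bash
python3 - <<'E'
from h import *
ci=np.load("ci_e.npy",allow_pickle=True).item()
a=cv2.imread("pics/e_full.png")
for u in (371,377,383): print(u,[tuple(int(q) for q in a[v,u]) for v in range(235,250)])
for u in (351,352,353,402,403,404): print(u,[(v,tuple(int(q) for q in a[v,u])) for v in range(233,246) if int(a[v,u,2])-int(a[v,u,0])>50])
ax=np.array([.4725,-.1790,.054])
Y=R.from_euler("z",1.2,degrees=True)
for th in (-.1,0,.1):
  rr=Y*R.from_rotvec([0,th,0])
  print(th,"root-near,tip-near,tip-far v:",[np.round(pix(ax+rr.apply(p),ci),1) for p in ([-.0025,0,.032],[-.0025,0,.042],[.0025,0,.042])])
for s in (-.029,.029):
  print("fin top",[np.round(pix(ax+Y.apply([0,s,z]),ci),1) for z in (.04,.03)])
f=lambda u,v:(225+u/4,153+v/4)
pn=at_z(*f(229,233),.036,ci=ci);pf=at_z(*f(232,322),.036,ci=ci);print("pegs",pn,pf,(pn+pf)/2,np.linalg.norm(pn-pf))
for n,p in [("nearR",(62,75)),("nearL",(712,70)),("farR",(92,420)),("farL",(695,418))]: print(n,at_z(*f(*p),.022,ci=ci))
E
```

```text
371 [(64, 62, 62), (60, 60, 52), (47, 43, 63), (33, 34, 119), (27, 29, 144), (32, 35, 152), (31, 34, 159), (40, 43, 232), (56, 65, 255), (62, 70, 255), (55, 64, 255), (58, 62, 247), (55, 54, 119), (57, 53, 43), (54, 51, 47)]
377 [(66, 66, 63), (66, 63, 59), (53, 51, 71), (41, 41, 124), (33, 32, 148), (31, 37, 150), (31, 32, 168), (41, 49, 240), (61, 69, 255), (60, 71, 255), (55, 64, 255), (58, 62, 236), (53, 51, 110), (50, 48, 37), (54, 50, 48)]
383 [(70, 65, 63), (67, 65, 60), (64, 62, 79), (42, 44, 130), (30, 34, 146), (32, 34, 152), (36, 39, 183), (44, 53, 251), (62, 72, 255), (59, 70, 255), (52, 60, 255), (48, 50, 217), (50, 51, 94), (58, 56, 49), (72, 75, 70)]
351 [(234, (122, 160, 176)), (235, (46, 134, 163)), (236, (46, 138, 165)), (237, (40, 133, 162)), (238, (38, 140, 173)), (239, (44, 207, 244)), (240, (53, 255, 255)), (241, (65, 255, 255)), (242, (88, 255, 255)), (243, (137, 239, 255))]
352 [(235, (90, 146, 164)), (236, (85, 154, 172)), (237, (82, 149, 170)), (238, (69, 151, 180)), (239, (61, 216, 250)), (240, (78, 255, 255)), (241, (82, 255, 255)), (242, (97, 255, 255)), 
[... 707 characters left out ...]
5)), (241, (74, 255, 255)), (242, (46, 151, 187))]
-0.1 root-near,tip-near,tip-far v: [array([376.3, 234. ]), array([377.8, 236.4]), array([377.6, 240.8])]
0 root-near,tip-near,tip-far v: [array([376.1, 236.8]), array([377.6, 240.1]), array([377.3, 244.4])]
0.1 root-near,tip-near,tip-far v: [array([376. , 239.5]), array([377.3, 243.7]), array([377. , 247.7])]
fin top [array([350.9, 241.7]), array([350.1, 238.3])]
fin top [array([402.7, 241.2]), array([400.6, 237.9])]
pegs [ 0.4585 -0.2898  0.036 ] [ 0.4883 -0.2892  0.036 ] [ 0.4734 -0.2895  0.036 ] 0.02982950672264022
nearR [ 0.4118 -0.346   0.022 ]
nearL [ 0.4043 -0.138   0.022 ]
farR [ 0.5328 -0.3411  0.022 ]
farL [ 0.5259 -0.1316  0.022 ]
```

Red is about +0.06 rad past upright, about 2 mm at the rim. I'll nudge it back from the far side.

Call:
arm_command:
  deltas:
    - [1, [-0.07, 0.055, 0.03], [0, 0, 0]]
    - [1, [-0.07, 0.055, 0.03], [0, 0, 0]]
    - [1, [-0.05, 0.03, 0.06], [0, 0, 0.003]]
    - [1, [0, 0, 0.06], [0, 0, 0]]
    - [1, [0, 0, 0.03], [0, 0, 0]]
    - [1, [0, 0, 0], [0, 0, 0]]
    - [1, [0, 0, 0], [0, 0, 0]]

```text
time_s: 11.25
position: [0.4895, -0.1726, 0.1362]
orientation: [-0.013, 1.0, 0.003, -0.004]
contact_force: [-0.5, -0.2, 0.6]
width: 0.0004
```

```bash
python3 - <<'E'
from h import *
rel([.4915,-.179,.098],91.8)
E
```

```text
t 11.25 pos [ 0.4895 -0.1726  0.1362] yaw 91.52 tilt [-0.0083  0.0066] w 0.0004 F [-0.5056 -0.2492  0.5875]
turn [ 0.0033 -0.0038 -0.0023]
shift now [-0.0052 -0.0168  0.0953]  after turn [-0.0044 -0.0162  0.0955]  mm [  1.9558  -6.4072 -38.1944]
```

Call:
arm_command:
  deltas:
    - [1, [-0.006, -0.02, 0.03], [0.003, -0.004, -0.002]]
    - [1, [-0.003, -0.004, 0.035], [0, 0, 0]]
    - [1, [0, 0, 0.02], [0, 0, 0]]
    - [1, [0, 0, 0.004], [0, 0, 0]]
    - [1, [0, 0, 0], [0, 0, 0]]

```text
time_s: 11.67
position: [0.4939, -0.1821, 0.1015]
orientation: [-0.016, 1.0, -0.0, 0.001]
contact_force: [0.5, -0.5, 0.4]
width: 0.0005
```

```bash
python3 - <<'E'
from h import *
rel([.4818,-.179,.098],91.8)
E
```

```text
t 11.67 pos [ 0.4939 -0.1821  0.1015] yaw 91.8 tilt [ 0.0028 -0.0009] w 0.0005 F [ 0.4561 -0.5133  0.3991]
turn [-0.0004  0.0013  0.    ]
shift now [0.0301 0.0088 0.0087]  after turn [0.0301 0.0088 0.0088]  mm [-12.1275   3.1478  -3.5065]
```

Call:
arm_command:
  deltas:
    - [1, [0.014, 0.006, 0.008], [0, 0, 0]]
    - [1, [0.01, 0, 0.002], [0, 0, 0]]
    - [1, [0.004, 0, 0], [0, 0, 0]]
    - [1, [0, 0, 0], [0, 0, 0]]
    - [1, [0, 0, 0], [0, 0, 0]]

```text
time_s: 12.08
position: [0.4834, -0.1806, 0.1004]
orientation: [-0.015, 1.0, -0.002, 0.005]
contact_force: [0.2, 0.5, -0.1]
width: 0.0003
```

```bash
python3 - <<'E'
from h import *
rel([.4818,-.179,.098],91.8)
E
```

```text
t 12.08 pos [ 0.4834 -0.1806  0.1004] yaw 91.77 tilt [ 0.0092 -0.0035] w 0.0003 F [ 0.2134  0.4575 -0.0685]
turn [-0.0018  0.0043 -0.0002]
shift now [0.004  0.0041 0.006 ]  after turn [0.004  0.0041 0.0061]  mm [-1.6387  1.5879 -2.4266]
```

Call:
arm_command:
  deltas:
    - [1, [0.005, 0, 0.003], [0, 0.004, 0]]
    - [1, [0.002, 0, 0], [0, 0, 0]]
    - [1, [0, 0, 0], [0, 0, 0]]

```text
time_s: 12.33
position: [0.4816, -0.1811, 0.1004]
orientation: [-0.015, 1.0, -0.003, 0.002]
contact_force: [0.8, -0.3, -0.8]
width: 0.0009
```

```bash
python3 - <<'E'
from h import *
rel([.4818,-.179,.098],91.8)
E
```

```text
t 12.33 pos [ 0.4816 -0.1811  0.1004] yaw 91.76 tilt [ 0.0033 -0.005 ] w 0.0009 F [ 0.7727 -0.276  -0.7886]
turn [-0.0024  0.0015 -0.0003]
shift now [-0.0006  0.0051  0.006 ]  after turn [-0.0006  0.0051  0.0061]  mm [ 0.1935  2.0535 -2.4268]
```

Call:
arm_command:
  deltas:
    - [1, [-0.015, 0, 0], [0, 0, 0]]
    - [1, [-0.005, 0, -0.04], [0, 0, 0]]
    - [1, [0, 0, -0.09], [0, 0, 0]]
    - [1, [0.06, -0.05, -0.08], [0, 0, 0]]
    - [1, [0.07, -0.06, -0.07], [0, 0, 0]]
    - [1, [0.05, -0.03, 0], [0, 0, 0]]
    - [1, [0, 0, 0], [0, 0, 0]]
    - [1, [0, 0, 0], [0, 0, 0]]

```text
time_s: 13.0
position: [0.4194, -0.238, 0.2137]
orientation: [-0.017, 1.0, -0.002, -0.004]
contact_force: [0.9, 0.6, 0.9]
width: 0.0006
```

```bash
python3 - <<'E'
from h import *
rel([.4156,-.2413,.2334],91.8)
ci=arm.camera_info("wrist");a=arm.snapshot("wrist");cv2.imwrite("pics/f_full.png",a);np.save("ci_f.npy",ci,allow_pickle=True)
r=(a[...,2].astype(int)-a[...,0]);red=((a[...,2]>90)&(a[...,1]<90)&(r>50)).astype(np.uint8);yel=((a[...,1]>80)&(r>60)).astype(np.uint8)
u,v=map(int,pix([.4715,-.18,.095],ci));print(u,v)
for m in (red,yel):
  m[:v-25]=0;m[v+25:]=0;m[:,:u-45]=0;m[:,u+45:]=0
  n,l,st,c=cv2.connectedComponentsWithStats(m);print([(tuple(map(int,s)),tuple(np.round(q,1))) for s,q in zip(st[1:],c[1:]) if s[4]>5])
for du in (-5,0,5): print(u+du,[int(x) for x in a[v-12:v+14,u+du,2]],v-12)
ax=np.array([.4713,-.1790,.054]);Y=R.from_euler("z",1.8,degrees=True)
for th in (-.05,0,.05):
  rr=Y*R.from_rotvec([0,th,0])
  print(th,[np.round(pix(ax+rr.apply(p),ci),1) for p in ([-.0025,0,.032],[-.0025,0,.042],[.0025,0,.042])])
for s in (-.029,.029): print("fin top",[np.round(pix(ax+Y.apply([0,s,z]),ci),1) for z in (.04,.03)])
b=a[v-45:v+30,u-120:u+50];cv2.imwrite("pics/f.png",cv2.resize(b,None,fx=4.5,fy=4.5,interpolation=cv2.INTER_CUBIC))
E
```

```text
t 13.0 pos [ 0.4194 -0.238   0.2137] yaw 91.96 tilt [-0.0073 -0.0051] w 0.0006 F [0.8864 0.5545 0.9252]
turn [-0.0023 -0.0036  0.0014]
shift now [ 0.0102 -0.0081 -0.0492]  after turn [ 0.0099 -0.0079 -0.0493]  mm [-3.84   -3.2924 19.727 ]
376 246
[((367, 240, 22, 9, 184), (np.float64(377.1), np.float64(243.9)))]
[((347, 239, 6, 11, 48), (np.float64(349.6), np.float64(244.3))), ((400, 238, 9, 11, 60), (np.float64(404.1), np.float64(243.4))), ((373, 242, 17, 7, 34), (np.float64(383.0), np.float64(244.9)))]
371 [68, 62, 66, 63, 51, 56, 99, 135, 167, 251, 255, 255, 255, 255, 183, 48, 50, 54, 51, 51, 52, 55, 52, 45, 43, 36] 234
376 [62, 66, 63, 47, 40, 58, 102, 134, 172, 252, 255, 255, 255, 255, 172, 44, 46, 50, 54, 52, 52, 52, 53, 51, 42, 40] 234
381 [61, 68, 64, 58, 52, 74, 115, 138, 180, 255, 255, 255, 255, 255, 164, 46, 49, 56, 55, 51, 49, 50, 51, 49, 40, 39] 234
-0.05 [array([376.4, 239.7]), array([378. , 242.8]), array([377.7, 247.4])]
0 [array([376.3, 241.2]), array([377.9, 244.8]), array([377.6, 249.3])]
0.05 [array([376.2, 242.6]), array([377.7, 246.7]), array([377.4, 251.1])]
fin top [array([349.4, 246.5]), array([348.7, 242.9])]
fin top [array([404.6, 245.8]), array([402.3, 242.2])]
```

```bash
python3 - <<'E'
from h import *
a=cv2.imread("pics/f_full.png")
for u in (348,349,350,351,403,404,405,406): print(u,[int(x) for x in a[236:254,u,1]],236)
E
```

```text
348 [202, 198, 171, 143, 130, 130, 129, 135, 133, 176, 235, 239, 228, 185, 154, 171, 191, 172] 236
349 [231, 236, 212, 165, 133, 131, 130, 131, 143, 222, 255, 255, 255, 224, 180, 224, 255, 253] 236
350 [237, 238, 214, 171, 145, 153, 148, 135, 151, 237, 255, 255, 255, 228, 199, 246, 255, 255] 236
351 [223, 191, 172, 152, 163, 190, 179, 154, 155, 236, 255, 255, 254, 221, 200, 250, 255, 255] 236
403 [160, 149, 131, 126, 129, 134, 132, 126, 145, 184, 186, 154, 102, 48, 33, 34, 34, 39] 236
404 [65, 64, 72, 83, 98, 122, 129, 141, 221, 255, 255, 254, 168, 75, 33, 37, 39, 43] 236
405 [35, 36, 41, 47, 67, 104, 116, 146, 245, 255, 255, 255, 175, 74, 29, 39, 36, 40] 236
406 [36, 30, 36, 35, 46, 73, 89, 129, 247, 255, 255, 251, 148, 60, 31, 30, 34, 38] 236
```

View pics/f.png

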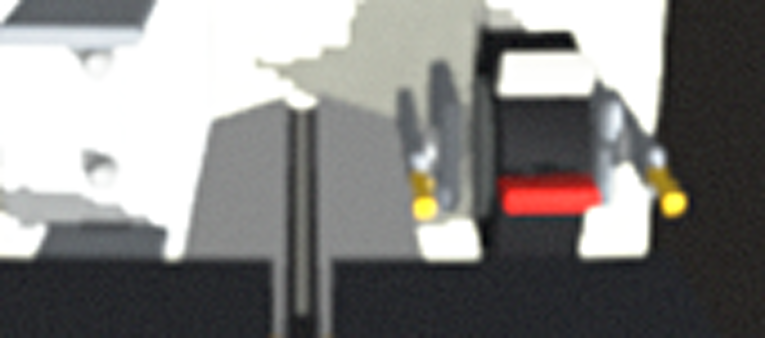

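Now the red tip (550,195) sits slightly toward the near side of the fin-tip line (425,205)-(673,202), about -0.05 rad. Both contacts together give an effective finger half-width of about 9.4 mm and the axle at x ≈ 0.4718. I'll nudge it forward to a TCP x of about 0.460.

Call:
arm_command:
  deltas:
    - [1, [-0.03, 0.06, 0.02], [0, 0, 0]]
    - [1, [-0.02, 0.06, 0.05], [0, 0, 0]]
    - [1, [0, 0.02, 0.06], [0, 0, 0]]
    - [1, [0, 0, 0.04], [0, 0, 0]]
    - [1, [0, 0, 0.02], [0, 0, 0]]
    - [1, [0, 0, 0], [0, 0, 0]]
    - [1, [0, 0, 0], [0, 0, 0]]

```text
time_s: 13.63
position: [0.4395, -0.1739, 0.1294]
orientation: [-0.02, 1.0, 0.001, -0.008]
contact_force: [0.3, 0.0, 0.2]
width: 0.0005
```

```bash
python3 - <<'E'
from h import *
rel([.450,-.18,.100],91.8)
E
```

```text
t 13.63 pos [ 0.4395 -0.1739  0.1294] yaw 92.32 tilt [-0.0154  0.0008] w 0.0005 F [0.2675 0.0038 0.1886]
turn [ 0.0007 -0.0074  0.0043]
shift now [-0.0268 -0.0165  0.0732]  after turn [-0.0258 -0.0162  0.0736]  mm [ 10.5174  -6.1445 -29.4474]
```

Call:
arm_command:
  deltas:
    - [1, [-0.012, -0.016, 0.03], [0, -0.007, 0.004]]
    - [1, [-0.008, -0.004, 0.03], [0, 0, 0]]
    - [1, [0, 0, 0.012], [0, 0, 0]]
    - [1, [0, 0, 0], [0, 0, 0]]
    - [1, [0, 0, 0], [0, 0, 0]]

```text
time_s: 14.05
position: [0.4509, -0.1836, 0.1034]
orientation: [-0.016, 1.0, -0.001, 0.002]
contact_force: [0.4, -0.4, 0.5]
width: 0.0004
```

```bash
python3 - <<'E'
from h import *
rel([.4598,-.18,.098],91.8)
E
```

```text
t 14.05 pos [ 0.4509 -0.1836  0.1034] yaw 91.82 tilt [ 0.004  -0.0018] w 0.0004 F [ 0.3777 -0.3976  0.4917]
turn [-0.0009  0.0019  0.0002]
shift now [-0.0226  0.0082  0.0135]  after turn [-0.0226  0.0082  0.0134]  mm [ 8.9404  3.5635 -5.3516]
```

Call:
arm_command:
  deltas:
    - [1, [-0.006, 0.008, 0.012], [0, 0, 0]]
    - [1, [-0.006, 0, 0.005], [0, 0, 0]]
    - [1, [-0.005, 0, 0.002], [0, 0, 0]]
    - [1, [-0.003, 0, 0], [0, 0, 0]]
    - [1, [0, 0, 0], [0, 0, 0]]
    - [1, [0, 0, 0], [0, 0, 0]]

```text
time_s: 14.55
position: [0.4599, -0.1807, 0.0977]
orientation: [-0.016, 1.0, -0.002, 0.002]
contact_force: [-1.0, -0.5, 0.1]
width: 0.0002
```

```bash
python3 - <<'E'
from h import *
rel([.4598,-.18,.098],91.8)
E
```

```text
t 14.55 pos [ 0.4599 -0.1807  0.0977] yaw 91.86 tilt [ 0.0047 -0.0046] w 0.0002 F [-1.0227 -0.4634  0.0909]
turn [-0.0022  0.0022  0.0005]
shift now [ 0.0003  0.0017 -0.0008]  after turn [ 0.0003  0.0017 -0.0008]  mm [-0.1485  0.6892  0.3252]
```

Call:
arm_command:
  deltas:
    - [1, [0.03, 0, 0], [0, 0, 0]]
    - [1, [0.03, 0, -0.02], [0, 0, 0]]
    - [1, [0.02, -0.02, -0.09], [0, 0, 0]]
    - [1, [0.01, -0.04, -0.09], [0, 0, 0]]
    - [1, [0, -0.05, -0.08], [0, 0, 0]]
    - [1, [0, -0.04, -0.04], [0, 0, 0]]
    - [1, [0, 0, 0], [0, 0, 0]]
    - [1, [0, 0, 0], [0, 0, 0]]
    - [1, [0, 0, 0], [0, 0, 0]]

```text
time_s: 15.3
position: [0.4239, -0.2413, 0.2296]
orientation: [-0.017, 1.0, -0.001, 0.004]
contact_force: [-0.3, 0.4, -1.1]
width: 0.0005
```

```bash
cat > wheel.py <<'E'
from h import *
from scipy.optimize import least_squares
rel([.4156,-.2413,.2334],91.8)
ci=arm.camera_info("wrist");a=arm.snapshot("wrist");cv2.imwrite("pics/g_full.png",a);np.save("ci_g.npy",ci,allow_pickle=True)
see("red_tip","wheel_axle","seat")
ax=np.array([.4718,-.1790,.054]);Y=R.from_euler("z",1.8,degrees=True)
P=lambda th,q:np.array(pix(ax+(Y*R.from_rotvec([0,th,0])).apply(q),ci))
def edges(u,v,ch):  # subpixel row profile
    c=a[int(v)-14:int(v)+15,int(round(u)),:].astype(int);return int(v)-14,[int(x) for x in c[:,ch]]
for th in (-.05,0,.05): print(th,[np.round(P(th,q),1) for q in ([-.0025,0,.032],[-.0025,0,.042],[.0025,0,.042])])
u,v=P(0,[0,0,.042])
for d in (-5,0,5): print("red",int(u+d),edges(u+d,v,2))
for s in (-.029,.029):
    u,v=P(0,[0,s,.04]);print("fin",np.round((u,v),1))
    for d in (-1,0,1): print(int(round(u+d)),edges(u+d,v,1))
E
python3 wheel.py
```

```text
t 15.3 pos [ 0.4239 -0.2413  0.2296] yaw 91.9 tilt [ 0.0074 -0.0024] w 0.0005 F [-0.3424  0.4208 -1.0845]
turn [-0.0013  0.0035  0.0008]
shift now [ 0.0207  0.0006 -0.0096]  after turn [ 0.0207  0.0006 -0.0095]  mm [-8.2964 -0.0292  3.7885]
red_tip [(array([ 0.4743, -0.1834,  0.0972]), 0.8), (array([0.462 , 0.1199, 0.0038]), 0.65)]
wheel_axle [(array([ 0.5341,  0.2177, -0.0041]), 0.66), (array([ 0.4716, -0.1823,  0.0579]), 0.59)]
seat []
-0.05 [array([377.1, 228.9]), array([378.6, 231.7]), array([378.4, 236.2])]
0 [array([377. , 230.3]), array([378.5, 233.6]), array([378.3, 238. ])]
0.05 [array([377. , 231.7]), array([378.4, 235.5]), array([378.1, 239.7])]
red 373 (221, [60, 64, 66, 64, 64, 66, 65, 60, 58, 81, 122, 145, 188, 255, 255, 255, 255, 250, 121, 43, 47, 49, 49, 46, 60, 119, 208, 253, 250])
red 378 (221, [52, 59, 57, 62, 65, 66, 63, 64, 61, 81, 124, 145, 197, 255, 255, 255, 255, 244, 112, 44, 44, 46, 51, 43, 61, 130, 220, 252, 250])
red 383 (221, [53, 57, 61, 61, 62, 64, 62, 52, 43, 84, 130, 148, 207, 255, 255, 255, 255, 237, 98, 40, 43, 42, 41, 36, 71, 148, 231, 252, 251])
f
[... 212 characters left out ...]
 194, 155, 137, 132, 128, 137, 199, 255, 255, 255, 233, 188, 174, 231, 255, 255, 255, 255, 255, 255, 255, 255, 255])
352 (221, [151, 171, 186, 214, 227, 222, 199, 157, 138, 135, 131, 147, 222, 255, 255, 255, 245, 191, 179, 232, 255, 255, 255, 255, 255, 255, 255, 255, 255])
fin [404.1 234.7]
403 (220, [32, 35, 44, 73, 111, 136, 132, 101, 94, 115, 128, 128, 142, 190, 202, 186, 136, 62, 29, 34, 36, 39, 35, 39, 29, 39, 37, 40, 37])
404 (220, [34, 28, 33, 40, 47, 61, 58, 51, 64, 96, 118, 126, 178, 255, 255, 255, 195, 84, 27, 36, 39, 38, 38, 37, 37, 40, 36, 38, 31])
405 (220, [39, 36, 30, 34, 33, 31, 30, 30, 41, 72, 90, 104, 186, 255, 255, 255, 213, 95, 30, 33, 36, 35, 38, 35, 38, 39, 34, 34, 36])
```

Wheel angle now reads about +0.01 rad. I'll check the predicted peg positions in this same picture.

```bash
python3 - <<'E'
from h import *
ci=np.load("ci_g.npy",allow_pickle=True).item();a=cv2.imread("pics/g_full.png")
S=np.array([.4753,-.2909,.026]);Y=R.from_euler("z",1.8,degrees=True)
u0,v0,k=225,150,8
b=cv2.resize(a[v0:v0+70,u0:u0+95],None,fx=k,fy=k,interpolation=cv2.INTER_CUBIC)
b=(np.clip((b.astype(float)-120)*1.9,0,255)).astype(np.uint8)
def mk(q,c):
    u,v=pix(S+Y.apply(q),ci);cv2.drawMarker(b,(int((u-u0+.5)*k),int((v-v0+.5)*k)),c,0,14,1)
for s in (-1,1):
    mk([s*.016,0,.010],(0,0,255)); mk([s*.016,0,0],(255,0,0))
    for t in (-.018,.018):
        mk([s*.032,t,.024+0],(0,255,0)); mk([s*.038,t,.024],(0,160,0))
for t in (-1,1): mk([-.065,t*.105+.05,-.004],(255,0,255))
cv2.imwrite("pics/g.png",b)
E
```

```text
(no output)
```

View pics/g.png

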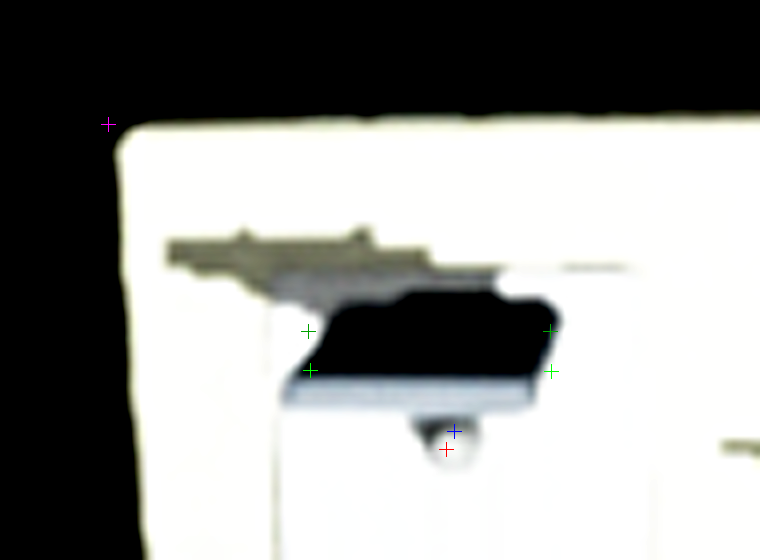

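The near peg shows at about (453,447) against a predicted (446,449), so the seat is about 1 mm further toward +y, near (0.475,-0.290). The x values agree. Next, the dock.

Call:
arm_command:
  deltas:
    - [0, [0.01, 0.1, -0.01], [0, 0, 0]]
    - [0, [0.01, 0.1, -0.01], [0, 0, 0]]
    - [0, [0.01, 0.1, -0.01], [0, 0, 0]]
    - [0, [0.01, 0.1, -0.01], [0, 0, 0]]
    - [0, [0.01, 0.1, -0.01], [0, 0, 0]]
    - [0, [0.01, 0.1, -0.01], [0, 0, 0]]
    - [0, [0, 0.1, 0], [0, 0, 0]]
    - [0, [0, 0.1, 0], [0, 0, 0]]
    - [0, [0, 0.06, 0], [0, 0, 0]]
    - [0, [0, 0, 0], [0, 0, 0]]

```text
time_s: 16.33
position: [0.3797, 0.1177, 0.2436]
orientation: [-0.016, 1.0, 0.005, -0.005]
contact_force: [0.1, -0.7, 0.0]
width: 0.0641
```

Call:
arm_command:
  deltas:
    - [0, [0, 0, 0], [0, 0, 0]]
    - [0, [0, 0, 0], [0, 0, 0]]

```text
time_s: 16.5
position: [0.3783, 0.119, 0.2419]
orientation: [-0.019, 1.0, 0.004, -0.006]
contact_force: [0.4, -0.7, 0.8]
width: 0.0771
```

```bash
python3 - <<'E'
from h import *
rel([.462,.121,.15],91.8)
ci=arm.camera_info("wrist");a=arm.snapshot("wrist");cv2.imwrite("pics/k_full.png",a);np.save("ci_k.npy",ci,allow_pickle=True)
see("block_center","dock_floor")
u,v=map(int,pix([.462,.121,.05],ci));u0,v0=u-50,v-45;print(u0,v0)
cv2.imwrite("pics/k.png",cv2.resize(a[v0:v0+75,u0:u0+100],None,fx=7,fy=7,interpolation=cv2.INTER_CUBIC))
E
```

```text
t 16.5 pos [0.3783 0.119  0.2419] yaw 92.16 tilt [-0.0124  0.0084] w 0.0771 F [ 0.4142 -0.6578  0.8367]
turn [ 0.0042 -0.0058  0.003 ]
shift now [-0.2121 -0.0049  0.2272]  after turn [-0.2093 -0.0016  0.2298]  mm [ 83.7024   2.0062 -91.9103]
block_center [(array([0.4625, 0.1172, 0.0333]), 0.67)]
dock_floor [(array([0.4619, 0.1223, 0.0022]), 0.69)]
269 202
```

View pics/k.png

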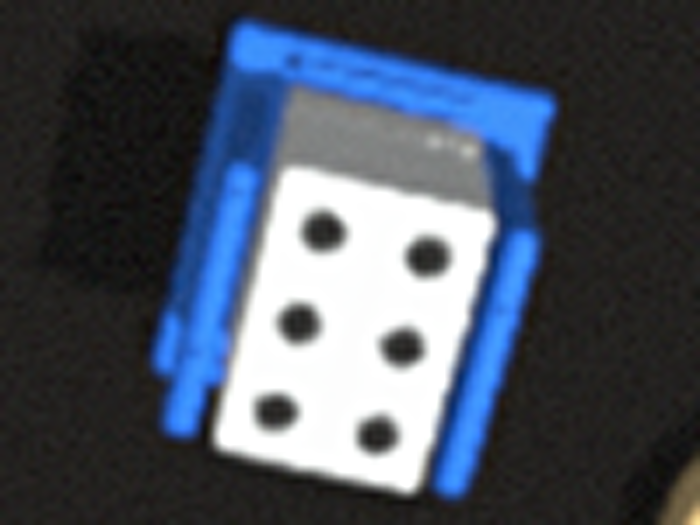

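The crop shows the white block top with corners at about (282,167), (493,213), (425,493) and (215,447), and six wells, between blue walls. The block is clearly yawed, and its ends face near and far.

```bash
python3 - <<'E'
from h import *
ci=np.load("ci_k.npy",allow_pickle=True).item()
f=lambda p:at_z(269+p[0]/7-.5+.07,202+p[1]/7-.5+.07,.056,ci=ci)
C=np.array([f(p) for p in [(282,167),(493,213),(425,493),(215,447)]]);print(C)
W=np.array([f(p) for p in [(323,231),(428,257),(299,323),(402,346),(275,411),(377,436)]])
print("centre",C.mean(0),W.mean(0))
for p in (C[3]-C[0],C[2]-C[1],W[4]-W[0],W[5]-W[1]): print("x dir yaw",np.degrees(np.arctan2(p[1],p[0])),np.linalg.norm(p))
for p in (C[0]-C[1],C[3]-C[2]): print("y dir yaw-90",np.degrees(np.arctan2(p[1],p[0]))-90,np.linalg.norm(p))
c=(C.mean(0)+W.mean(0))/2
rel([c[0],c[1],.13],-10)
E
```

```text
[[0.4313 0.1073 0.056 ]
 [0.4386 0.1445 0.056 ]
 [0.4941 0.1351 0.056 ]
 [0.4861 0.0963 0.056 ]]
centre [0.4625 0.1208 0.056 ] [0.4627 0.1203 0.056 ]
x dir yaw -11.349043954635702 0.0558122555691929
x dir yaw -9.6564851071728 0.056310453163212044
x dir yaw -12.255677694597777 0.036126314822357
x dir yaw -12.234197543576228 0.03622908955992174
y dir yaw-90 -191.01935939987882 0.03793169875332182
y dir yaw-90 -191.71857581021413 0.0395951039827241
t 16.65 pos [0.3788 0.118  0.2423] yaw 92.0 tilt [-0.0116  0.0084] w 0.0888 F [-0.5604 -0.528  -0.2005]
turn [ 0.0072 -0.0017 -0.65  ]
shift now [-0.2127 -0.0035  0.2783]  after turn [-0.0426 -0.2052  0.2807]  mm [  83.7924    2.524  -112.2798]
```

Call:
arm_command:
  deltas:
    - [0, [0, 0, 0], [0, 0, 0.06]]
    - [0, [0, 0, 0], [0, 0, 0.06]]
    - [0, [0, 0, 0], [0, 0, 0.06]]
    - [0, [0, 0, 0], [0, 0, 0.06]]
    - [0, [0, 0, 0], [0, 0, 0.06]]
    - [0, [0, 0, 0], [0, 0, 0.06]]
    - [0, [0, 0, 0], [0, 0, 0.06]]
    - [0, [0, 0, 0], [0, 0, 0.06]]
    - [0, [0, 0, 0], [0, 0, 0.06]]
    - [0, [0, 0, 0], [0, 0, 0.06]]

```text
time_s: 17.48
position: [0.3817, 0.1066, 0.2418]
orientation: [0.574, 0.819, -0.0, -0.007]
contact_force: [-0.7, -0.1, -0.1]
width: 0.094
```

Call:
arm_command:
  deltas:
    - [0, [0, 0, 0], [0, 0, 0.06]]
    - [0, [0, 0, 0], [0, 0, 0.06]]
    - [0, [0, 0, 0], [0, 0, 0.06]]
    - [0, [0, 0, 0], [0, 0, 0.06]]
    - [0, [0, 0, 0], [0, 0, 0.02]]
    - [0, [0, 0, 0], [0, 0, 0]]
    - [0, [0, 0, 0], [0, 0, 0]]

```text
time_s: 18.07
position: [0.3836, 0.0986, 0.2416]
orientation: [0.776, 0.631, -0.003, -0.006]
contact_force: [-0.8, 0.3, 0.5]
width: 0.0938
```

```bash
python3 - <<'E'
from h import *
rel([.4626,.1206,.12],-11.4)
print(arm.read_state()["q"])
E
```

```text
t 18.07 pos [0.3836 0.0986 0.2416] yaw -11.74 tilt [-0.0119  0.0063] w 0.0938 F [-0.7626  0.2831  0.5477]
turn [-0.0062 -0.0018 -0.0029]
shift now [0.093  0.1861 0.3019]  after turn [0.0931 0.1828 0.304 ]  mm [  79.0248   22.0437 -121.5906]
[-0.041  -0.4222  2.1292  0.0059  1.4467  0.1633]
```

Call:
arm_command:
  deltas:
    - [0, [0.031, 0.061, 0.03], [-0.006, -0.002, -0.003]]
    - [0, [0.031, 0.061, 0.05], [0, 0, 0]]
    - [0, [0.031, 0.055, 0.07], [0, 0, 0]]
    - [0, [0, 0, 0.08], [0, 0, 0]]
    - [0, [0, 0, 0.05], [0, 0, 0]]
    - [0, [0, 0, 0], [0, 0, 0]]
    - [0, [0, 0, 0], [0, 0, 0]]

```text
time_s: 18.65
position: [0.4687, 0.1175, 0.129]
orientation: [0.773, 0.634, 0.004, 0.004]
contact_force: [-0.7, -0.1, 0.2]
width: 0.0937
```

```bash
python3 - <<'E'
from h import *
rel([.4626,.1206,.10],-11.4)
E
```

```text
t 18.65 pos [0.4687 0.1175 0.129 ] yaw -11.34 tilt [ 0.0105 -0.0015] w 0.0937 F [-0.737  -0.0782  0.1695]
turn [ 0.0051 -0.0003  0.0005]
shift now [ 0.0045 -0.0172  0.0724]  after turn [ 0.0045 -0.0165  0.0726]  mm [ -6.0969   3.0743 -29.0447]
```

Call:
arm_command:
  deltas:
    - [0, [0.006, -0.02, 0.06], [0.005, 0, 0]]
    - [0, [0.003, -0.004, 0.05], [0, 0, 0]]
    - [0, [0, 0, 0.03], [0, 0, 0]]
    - [0, [0, 0, 0], [0, 0, 0]]
    - [0, [0, 0, 0], [0, 0, 0]]

```text
time_s: 19.07
position: [0.4654, 0.1217, 0.0795]
orientation: [0.773, 0.634, 0.005, 0.004]
contact_force: [1.3, -0.3, -0.0]
width: 0.0942
```

```bash
python3 - <<'E'
from h import *
rel([.4626,.1206,.026],-11.4)
E
```

```text
t 19.07 pos [0.4654 0.1217 0.0795] yaw -11.33 tilt [0.0128 0.0008] w 0.0942 F [ 1.3259 -0.3166 -0.0086]
turn [ 0.0059 -0.0016  0.0006]
shift now [-0.0045 -0.008   0.1336]  after turn [-0.0041 -0.0064  0.1337]  mm [ -2.8224  -1.0943 -53.4676]
```

Call:
arm_command:
  deltas:
    - [0, [-0.005, -0.01, 0.05], [0.006, -0.002, 0]]
    - [0, [0, 0, 0.055], [0, 0, 0]]
    - [0, [0, 0, 0.03], [0, 0, 0]]
    - [0, [0, 0, 0], [0, 0, 0]]
    - [0, [0, 0, 0], [0, 0, 0]]

```text
time_s: 19.48
position: [0.4702, 0.1199, 0.0349]
orientation: [0.773, 0.634, 0.007, 0.006]
contact_force: [-0.1, -0.5, 0.4]
width: 0.094
```

```bash
python3 - <<'E'
from h import *
rel([.4626,.1206,.026],-11.4)
E
```

```text
t 19.48 pos [0.4702 0.1199 0.0349] yaw -11.32 tilt [ 0.0185 -0.0007] w 0.094 F [-0.1358 -0.4537  0.3748]
turn [ 0.0087 -0.0014  0.0007]
shift now [-0.0021 -0.0194  0.0219]  after turn [-0.0021 -0.019   0.0222]  mm [-7.6225  0.6952 -8.8941]
```

Call:
arm_command:
  deltas:
    - [0, [-0.002, -0.024, 0.018], [0.012, -0.002, 0]]
    - [0, [0, -0.006, 0.008], [0.003, 0, 0]]
    - [0, [0, 0, 0], [0, 0, 0]]
    - [0, [0, 0, 0], [0, 0, 0]]

```text
time_s: 19.82
position: [0.461, 0.1216, 0.0285]
orientation: [0.773, 0.634, -0.002, -0.003]
contact_force: [0.6, -0.2, -0.8]
width: 0.0936
```

```bash
python3 - <<'E'
from h import *
rel([.4626,.1206,.026],-11.4)
E
```

```text
t 19.82 pos [0.461  0.1216 0.0285] yaw -11.31 tilt [-0.0078  0.0018] w 0.0936 F [ 0.6262 -0.1643 -0.8455]
turn [-0.0038 -0.0001  0.0008]
shift now [-0.0017  0.0045  0.0062]  after turn [-0.0017  0.0044  0.0063]  mm [ 1.5988 -1.0283 -2.5045]
```

Call:
arm_command:
  deltas:
    - [0, [-0.002, 0.004, 0.005], [-0.004, 0, 0]]
    - [1, [0, 0, 0], [0, 0, 0]]
    - [1, [0, 0, 0], [0, 0, 0]]
    - [1, [0, 0, 0], [0, 0, 0]]
    - [1, [0, 0, 0], [0, 0, 0]]
    - [1, [0, 0, 0], [0, 0, 0]]
    - [1, [0, 0, 0], [0, 0, 0]]
    - [1, [0, 0, 0], [0, 0, 0]]
  grip_force: 30

```text
time_s: 20.48
position: [0.4634, 0.1205, 0.0274]
orientation: [0.773, 0.634, 0.001, 0.001]
contact_force: [-0.1, -0.5, -0.4]
width: 0.056
```

```bash
python3 - <<'E'
from h import *
rel([.4626,.1206,.10],-11.4)
E
```

```text
t 20.48 pos [0.4634 0.1205 0.0274] yaw -11.29 tilt [0.0033 0.    ] w 0.056 F [-0.0688 -0.5332 -0.3658]
turn [ 0.0015 -0.0003  0.0009]
shift now [-0.0001 -0.0014 -0.1814]  after turn [-0.0002 -0.002  -0.1814]  mm [-0.7888  0.0775 72.5597]
```

Call:
arm_command:
  deltas:
    - [1, [0, 0, -0.03], [0, 0, 0]]
    - [1, [0, 0, -0.04], [0, 0, 0]]
    - [1, [0, 0, -0.05], [0, 0, 0]]
    - [1, [0, 0, -0.05], [0, 0, 0]]
    - [1, [0, 0, -0.03], [0, 0, 0]]
    - [1, [0, 0, 0], [0, 0, 0]]
    - [1, [0, 0, 0], [0, 0, 0]]

```text
time_s: 21.07
position: [0.4581, 0.1204, 0.1056]
orientation: [0.773, 0.634, -0.003, -0.003]
contact_force: [-0.1, 1.0, -3.0]
width: 0.0557
```

```bash
python3 - <<'E'
from h import *
rel([.43,-.02,.10],1.8)
print(arm.read_state()["q"])
E
```

```text
t 21.07 pos [0.4581 0.1204 0.1056] yaw -11.29 tilt [-0.0084 -0.0002] w 0.0557 F [-0.0835  0.9684 -2.9936]
turn [-0.004   0.0004 -0.1091]
shift now [-0.3579 -0.0001  0.0147]  after turn [-0.3486 -0.0813  0.014 ]  mm [ -28.1277 -140.3783   -5.61  ]
[ 0.017  -0.0371  2.0753 -0.      1.1118  0.2141]
```

Call:
arm_command:
  deltas:
    - [1, [0, 0, 0], [-0.004, 0, -0.055]]
    - [1, [0, 0, 0], [0, 0, -0.054]]
    - [1, [-0.08, -0.018, 0], [0, 0, 0]]
    - [1, [-0.09, -0.021, 0], [0, 0, 0]]
    - [1, [-0.09, -0.021, 0], [0, 0, 0]]
    - [1, [-0.08, -0.018, 0], [0, 0, 0]]
    - [1, [0, 0, 0], [0, 0, 0]]
    - [1, [0, 0, 0], [0, 0, 0]]

```text
time_s: 21.73
position: [0.4252, -0.0201, 0.0955]
orientation: [0.69, 0.724, -0.005, -0.006]
contact_force: [-0.1, 0.3, -2.6]
width: 0.0562
```

```bash
python3 - <<'E'
from h import *
rel([.43,-.02,.0224],1.8)
E
```

```text
t 21.73 pos [ 0.4252 -0.0201  0.0955] yaw 2.71 tilt [-0.0148  0.0017] w 0.0562 F [-0.1273  0.3216 -2.617 ]
turn [-0.0071 -0.0011  0.0076]
shift now [-0.0008  0.0147  0.1825]  after turn [-0.0001  0.012   0.1827]  mm [  4.7966   0.0918 -73.067 ]
```

Call:
arm_command:
  deltas:
    - [1, [0, 0.01, 0.05], [-0.007, -0.001, 0.008]]
    - [1, [0, 0, 0.055], [0, 0, 0]]
    - [1, [0, 0, 0.04], [0, 0, 0]]
    - [1, [0, 0, 0], [0, 0, 0]]
    - [1, [0, 0, 0], [0, 0, 0]]

```text
time_s: 22.15
position: [0.4275, -0.0172, 0.0325]
orientation: [0.696, 0.718, -0.0, -0.002]
contact_force: [-0.3, 0.7, -1.9]
width: 0.0562
```

```bash
python3 - <<'E'
from h import *
rel([.43,-.02,.0214],1.8)
E
```

```text
t 22.15 pos [ 0.4275 -0.0172  0.0325] yaw 1.78 tilt [-0.0035  0.0022] w 0.0562 F [-0.3333  0.6926 -1.9075]
turn [-0.0017 -0.0011 -0.0002]
shift now [-0.0074  0.0061  0.0276]  after turn [-0.0073  0.006   0.0277]  mm [  2.5106  -2.8474 -11.0642]
```

Call:
arm_command:
  deltas:
    - [1, [0, 0, 0.018], [-0.002, -0.001, 0]]
    - [1, [0, 0, 0.009], [0, 0, 0]]
    - [1, [0, 0, 0.003], [0, 0, 0]]
    - [1, [0, 0, 0], [0, 0, 0]]
    - [1, [0, 0, 0], [0, 0, 0]]

```text
time_s: 22.57
position: [0.4296, -0.0163, 0.0225]
orientation: [0.695, 0.719, 0.001, 0.002]
contact_force: [-0.0, 0.5, -2.6]
width: 0.0557
```

```bash
python3 - <<'E'
from h import *
rel([.43,-.02,.0214],1.8)
E
```

```text
t 22.57 pos [ 0.4296 -0.0163  0.0225] yaw 2.0 tilt [ 0.0037 -0.0015] w 0.0557 F [-0.008   0.4781 -2.6037]
turn [0.0018 0.0008 0.0016]
shift now [-0.0094  0.0006  0.0029]  after turn [-0.0094  0.0007  0.0028]  mm [ 0.3942 -3.7318 -1.1346]
```

Hanging about 1 mm above the bench. I'll lower it, release, and rise.

Call:
arm_command:
  deltas:
    - [1, [0, 0, 0.004], [0.002, 0.001, 0]]
    - [1, [0, 0, 0.003], [0, 0, 0]]
    - [1, [0, 0, 0], [0, 0, 0]]

```text
time_s: 22.82
position: [0.4307, -0.0164, 0.0219]
orientation: [0.695, 0.719, -0.0, -0.0]
contact_force: [0.1, 0.6, -2.6]
width: 0.0557
```

Call:
arm_command:
  deltas:
    - [0, [0, 0, 0], [0, 0, 0]]
    - [0, [0, 0, 0], [0, 0, 0]]
    - [0, [0, 0, 0], [0, 0, 0]]
    - [0, [0, 0, 0], [0, 0, 0]]
    - [0, [0, 0, 0], [0, 0, 0]]
    - [0, [0, 0, -0.05], [0, 0, 0]]
    - [0, [0, 0, -0.08], [0, 0, 0]]
    - [0, [0, 0, -0.09], [0, 0, 0]]
    - [0, [0, 0, -0.05], [0, 0, 0]]
    - [0, [0, 0, 0], [0, 0, 0]]

```text
time_s: 23.65
position: [0.4302, -0.0165, 0.1334]
orientation: [0.695, 0.719, -0.0, -0.001]
contact_force: [0.1, -0.1, -0.9]
width: 0.0938
```

```bash
python3 - <<'E'
from h import *
rel([.43,-.0165,.10],91.8)
E
```

```text
t 23.65 pos [ 0.4302 -0.0165  0.1334] yaw 1.98 tilt [-0.0024  0.0013] w 0.0938 F [ 0.1469 -0.1422 -0.8731]
turn [-0.0004 -0.0014 -0.7485]
shift now [-0.0002 -0.0004  0.0834]  after turn [ 0.0006 -0.0001  0.0834]  mm [ -0.2368  -0.0421 -33.3624]
```

Call:
arm_command:
  deltas:
    - [0, [0, 0, 0], [0, 0, -0.06]]
    - [0, [0, 0, 0], [0, 0, -0.06]]
    - [0, [0, 0, 0], [0, 0, -0.06]]
    - [0, [0, 0, 0], [0, 0, -0.06]]
    - [0, [0, 0, 0], [0, 0, -0.06]]
    - [0, [0, 0, 0], [0, 0, -0.06]]
    - [0, [0, 0, 0], [0, 0, -0.06]]
    - [0, [0, 0, 0], [0, 0, -0.06]]
    - [0, [0, 0, 0], [0, 0, -0.06]]
    - [0, [0, 0, 0], [0, 0, -0.06]]

```text
time_s: 24.48
position: [0.4264, -0.0155, 0.1233]
orientation: [0.14, 0.99, 0.001, -0.005]
contact_force: [-0.0, 0.4, 0.1]
width: 0.0939
```

Call:
arm_command:
  deltas:
    - [0, [0, 0, 0], [0, 0, -0.06]]
    - [0, [0, 0, 0], [0, 0, -0.06]]
    - [0, [0, 0, 0], [0, 0, -0.026]]
    - [0, [0, 0, 0], [0, 0, 0]]
    - [0, [0, 0, 0], [0, 0, 0]]

```text
time_s: 24.9
position: [0.4228, -0.0145, 0.1161]
orientation: [-0.014, 1.0, 0.004, -0.01]
contact_force: [-0.3, 0.6, -1.0]
width: 0.0942
```

```bash
python3 - <<'E'
from h import *
rel([.430,-.0165,.06],91.9)
ci=arm.camera_info("wrist");a=arm.snapshot("wrist");see("block_center","red_tip","seat")
cv2.imwrite("pics/m_full.png",a);np.save("ci_m.npy",ci,allow_pickle=True)
cv2.imwrite("pics/m.png",a)
E
```

```text
t 24.9 pos [ 0.4228 -0.0145  0.1161] yaw 91.63 tilt [-0.0191  0.0068] w 0.0942 F [-0.2824  0.5745 -0.9813]
turn [ 0.0035 -0.009  -0.0023]
shift now [-0.0205 -0.0066  0.1399]  after turn [-0.0178 -0.0056  0.1403]  mm [  7.1927  -2.0077 -56.1276]
block_center [(array([ 0.4297, -0.0207,  0.0268]), 0.68)]
red_tip []
seat [(array([ 0.4769, -0.2895,  0.0262]), 0.65)]
```

View pics/m.png

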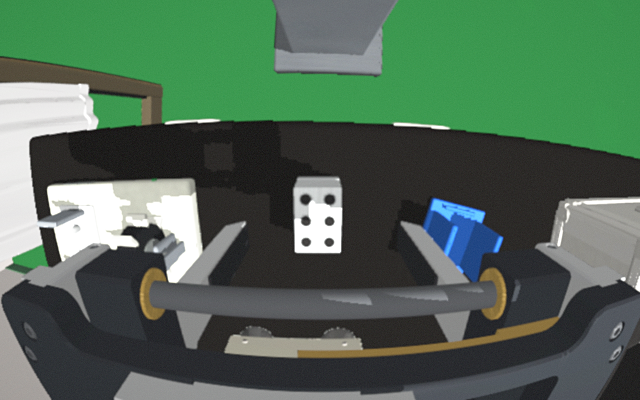

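The block stands upright on the open bench at about (318,215), between the open fingers. I'll locate its top precisely.

```bash
python3 - <<'E'
from h import *
ci=np.load("ci_m.npy",allow_pickle=True).item();a=cv2.imread("pics/m_full.png")
print("rows at u=300,318",[int(x) for x in a[172:258:2,318,1]])
g=cv2.cvtColor(a,cv2.COLOR_BGR2GRAY)
for v in (200,230,248): 
  r=g[v,285:350].astype(int);d=np.abs(np.diff(r));print(v,285+np.argmax(d[:25]),285+35+np.argmax(d[35:]))
for v in (250,251,252,253,254): print(v,g[v,318])
for p in [(318,190),(294,200),(341.5,200),(295,248),(341.5,248),(318,252.5)]: print(p,at_z(*p,.05,ci=ci))
# wells
m=((g<90)&(np.indices(g.shape)[0]>190)&(np.indices(g.shape)[0]<248)&(np.indices(g.shape)[1]>297)&(np.indices(g.shape)[1]<339)).astype(np.uint8)
n,l,st,c=cv2.connectedComponentsWithStats(m)
W=np.array([at_z(*q,.05,ci=ci) for s,q in zip(st[1:],c[1:]) if 10<s[4]<150]);print(W,W.mean(0))
E
```

```text
rows at u=300,318 [31, 24, 81, 161, 168, 162, 161, 160, 201, 210, 204, 207, 208, 205, 207, 203, 255, 255, 255, 255, 255, 255, 255, 255, 255, 255, 255, 255, 255, 255, 255, 255, 255, 255, 255, 255, 255, 255, 255, 255, 239, 43, 38]
200 293 341
230 293 340
248 294 340
250 255
251 255
252 238
253 106
254 43
(318, 190) [ 0.4054 -0.0167  0.05  ]
(294, 200) [ 0.414  -0.0356  0.05  ]
(341.5, 200) [0.413  0.0022 0.05  ]
(295, 248) [ 0.4552 -0.0347  0.05  ]
(341.5, 248) [0.4541 0.0041 0.05  ]
(318, 252.5) [ 0.4586 -0.0154  0.05  ]
[[ 0.4129 -0.0267  0.05  ]
 [ 0.4126 -0.0076  0.05  ]
 [ 0.4307 -0.0263  0.05  ]
 [ 0.4307 -0.007   0.05  ]
 [ 0.4492 -0.0258  0.05  ]
 [ 0.4488 -0.0068  0.05  ]] [ 0.4308 -0.0167  0.05  ]
```

Call:
arm_command:
  deltas:
    - [0, [-0.018, -0.005, 0.04], [0.004, -0.009, -0.002]]
    - [0, [-0.004, 0, 0.07], [0, 0, 0]]
    - [0, [0, 0, 0.06], [0, 0, 0]]
    - [0, [0, 0, 0.03], [0, 0, 0]]
    - [0, [0, 0, 0], [0, 0, 0]]
    - [0, [0, 0, 0], [0, 0, 0]]

```text
time_s: 25.6
position: [0.4357, -0.0174, 0.0364]
orientation: [-0.015, 1.0, -0.002, 0.005]
contact_force: [0.9, -0.6, 0.3]
width: 0.0936
```

```bash
python3 - <<'E'
from h import *
rel([.4308,-.0165,.021],91.8)
E
```

```text
t 25.6 pos [ 0.4357 -0.0174  0.0364] yaw 91.71 tilt [ 0.0097 -0.0041] w 0.0936 F [ 0.9259 -0.6436  0.2701]
turn [-0.0021  0.0046 -0.0007]
shift now [0.0125 0.0028 0.0384]  after turn [0.0121 0.0026 0.0386]  mm [ -4.869    0.9023 -15.4252]
```

Call:
arm_command:
  deltas:
    - [0, [0.012, 0.002, 0.025], [-0.002, 0.005, 0]]
    - [0, [0.004, 0, 0.014], [0, 0, 0]]
    - [0, [0, 0, 0.005], [0, 0, 0]]
    - [0, [0, 0, 0], [0, 0, 0]]
    - [0, [0, 0, 0], [0, 0, 0]]

```text
time_s: 26.02
position: [0.431, -0.0175, 0.0201]
orientation: [-0.015, 1.0, -0.001, 0.002]
contact_force: [0.0, 0.1, -0.2]
width: 0.0943
```

```bash
python3 - <<'E'
from h import *
rel([.4308,-.0165,.021],91.8)
E
```

```text
t 26.02 pos [ 0.431  -0.0175  0.0201] yaw 91.68 tilt [ 0.0035 -0.0015] w 0.0943 F [ 0.0316  0.1173 -0.217 ]
turn [-0.0008  0.0016 -0.001 ]
shift now [ 0.0004  0.0025 -0.0023]  after turn [ 0.0004  0.0025 -0.0023]  mm [-0.1964  0.999   0.9335]
```

Call:
arm_command:
  deltas:
    - [1, [0, 0.002, 0], [0, 0.002, 0]]
    - [1, [0, 0, 0], [0, 0, 0]]
    - [1, [0, 0, 0], [0, 0, 0]]
    - [1, [0, 0, 0], [0, 0, 0]]
    - [1, [0, 0, 0], [0, 0, 0]]
    - [1, [0, 0, 0], [0, 0, 0]]
    - [1, [0, 0, 0], [0, 0, 0]]
    - [1, [0, 0, 0], [0, 0, 0]]
    - [1, [0, 0, 0], [0, 0, 0]]
  grip_force: 30

```text
time_s: 26.77
position: [0.4327, -0.0172, 0.0219]
orientation: [-0.015, 1.0, -0.002, 0.001]
contact_force: [-0.3, 1.1, -1.4]
width: 0.0376
```

```bash
python3 - <<'E'
from h import *
rel([.4308,-.0165,.12],91.8)
E
```

```text
t 26.77 pos [ 0.4327 -0.0172  0.0219] yaw 91.69 tilt [ 0.0028 -0.0032] w 0.0376 F [-0.2649  1.0618 -1.3524]
turn [-0.0016  0.0013 -0.0009]
shift now [ 0.0041  0.001  -0.2453]  after turn [ 0.0048  0.0018 -0.2453]  mm [-1.9232  0.6566 98.1288]
```

Call:
arm_command:
  deltas:
    - [1, [0, 0, -0.03], [0, 0, 0]]
    - [1, [0, 0, -0.06], [0, 0, 0]]
    - [1, [0, 0, -0.08], [0, 0, 0]]
    - [1, [0, 0, -0.08], [0, 0, 0]]
    - [1, [0, 0, -0.07], [0, 0, 0]]
    - [1, [-0.02, 0, -0.02], [0, 0, 0]]
    - [1, [-0.02, -0.04, 0], [0, 0, 0]]
    - [1, [-0.02, -0.08, 0], [0, 0, 0]]
    - [1, [-0.02, -0.08, 0], [0, 0, 0]]
    - [1, [-0.02, -0.08, 0], [0, 0, 0]]

```text
time_s: 27.6
position: [0.4719, -0.1243, 0.1543]
orientation: [-0.019, 1.0, 0.002, -0.005]
contact_force: [1.1, 0.5, -2.4]
width: 0.0377
```

Call:
arm_command:
  deltas:
    - [1, [-0.01, -0.08, 0], [0, 0, 0]]
    - [1, [0, -0.08, 0], [0, 0, 0]]
    - [1, [0, -0.08, 0], [0, 0, 0]]
    - [1, [0, -0.06, 0], [0, 0, 0]]
    - [1, [0, 0, 0], [0, 0, 0]]
    - [1, [0, 0, 0], [0, 0, 0]]

```text
time_s: 28.1
position: [0.4801, -0.2541, 0.1418]
orientation: [-0.016, 1.0, 0.006, -0.01]
contact_force: [-0.8, 0.8, -1.7]
width: 0.0377
```

```bash
python3 - <<'E'
from h import *
rel([.4773,-.2903,.12],91.8)
E
```

```text
t 28.1 pos [ 0.4801 -0.2541  0.1418] yaw 91.81 tilt [-0.0195  0.0107] w 0.0377 F [-0.8328  0.83   -1.6648]
turn [ 0.0054 -0.0092  0.0001]
shift now [ 0.0087 -0.0908  0.0536]  after turn [ 0.0098 -0.0902  0.0545]  mm [ -2.7627 -36.1976 -21.7846]
```

Call:
arm_command:
  deltas:
    - [1, [0.01, -0.06, 0], [0.005, -0.009, 0]]
    - [1, [0, -0.04, 0], [0, 0, 0]]
    - [1, [0, -0.01, 0], [0, 0, 0]]
    - [1, [0, 0, 0], [0, 0, 0]]
    - [1, [0, 0, 0], [0, 0, 0]]

```text
time_s: 28.52
position: [0.4769, -0.295, 0.1357]
orientation: [-0.017, 1.0, 0.004, -0.003]
contact_force: [0.1, 0.8, -2.4]
width: 0.0381
```

```bash
python3 - <<'E'
from h import *
rel([.4773,-.2903,.085],91.8)
E
```

```text
t 28.52 pos [ 0.4769 -0.295   0.1357] yaw 91.93 tilt [-0.0063  0.0088] w 0.0381 F [ 0.0614  0.8352 -2.3879]
turn [ 0.0043 -0.0029  0.0011]
shift now [-0.0022  0.0106  0.1268]  after turn [-0.0014  0.0117  0.1268]  mm [  0.4088   4.7138 -50.7019]
```

Call:
arm_command:
  deltas:
    - [1, [-0.001, 0.014, 0.03], [0.004, -0.003, 0.001]]
    - [1, [0, 0.003, 0.03], [0, 0, 0]]
    - [1, [0, 0, 0.012], [0, 0, 0]]
    - [1, [0, 0, 0], [0, 0, 0]]
    - [1, [0, 0, 0], [0, 0, 0]]

```text
time_s: 28.93
position: [0.4781, -0.2843, 0.1053]
orientation: [-0.018, 1.0, 0.001, -0.0]
contact_force: [0.1, -1.2, -2.5]
width: 0.0376
```

```bash
python3 - <<'E'
from h import *
rel([.4773,-.2903,.062],91.8)
ci=arm.camera_info("wrist");a=arm.snapshot("wrist");cv2.imwrite("pics/n_full.png",a);np.save("ci_n.npy",ci,allow_pickle=True)
u,v=map(int,pix([.4757,-.2903,.12],ci));print(u,v);u0,v0=u-60,v-60
cv2.imwrite("pics/n.png",cv2.resize(a[v0:v0+100,u0:u0+130],None,fx=5.5,fy=5.5,interpolation=cv2.INTER_CUBIC))
E
```

```text
t 28.93 pos [ 0.4781 -0.2843  0.1053] yaw 92.04 tilt [-0.0002  0.0022] w 0.0376 F [ 0.0646 -1.2375 -2.5187]
turn [ 0.001  -0.0001  0.002 ]
shift now [ 0.0025 -0.0152  0.1082]  after turn [ 0.0025 -0.015   0.1082]  mm [ -0.7914  -6.0221 -43.2871]
309 246
```

View pics/n.png

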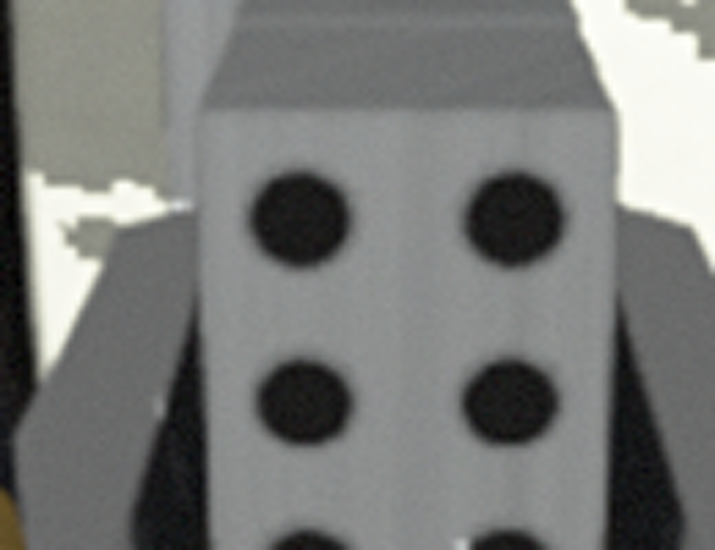

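The block is held square between the fingers, with the middle wells at (305,402) and (510,401). I'll compute its offset from the TCP.

```bash
python3 - <<'E'
from h import *
ci=np.load("ci_n.npy",allow_pickle=True).item();u0,v0=249,186
f=lambda p:at_z(u0+p[0]/5.5-.4,v0+p[1]/5.5-.4,.1053-.0219+.05,ci=ci)
A,B=f((305,402)),f((510,401));print((A+B)/2,B-A)
A,B=f((301,219)),f((515,218));print((A+B)/2,B-A)
rel([.4773,-.2903,.062],91.8)
E
```

```text
[ 0.4765 -0.2829  0.1334] [-0.0008  0.019   0.    ]
[ 0.4584 -0.2835  0.1334] [-0.0008  0.0191  0.    ]
t 28.98 pos [ 0.4781 -0.2843  0.1054] yaw 92.03 tilt [-0.0001  0.0021] w 0.0379 F [-0.6672  0.5613 -2.7397]
turn [ 0.001  -0.      0.0019]
shift now [ 0.0025 -0.015   0.1085]  after turn [ 0.0025 -0.0148  0.1085]  mm [ -0.8003  -5.953  -43.3945]
```

Call:
arm_command:
  deltas:
    - [1, [0.002, -0.018, 0.02], [0.001, 0, 0.002]]
    - [1, [0, -0.005, 0.03], [0, 0, 0]]
    - [1, [0, 0, 0.02], [0, 0, 0]]
    - [1, [0, 0, 0], [0, 0, 0]]
    - [1, [0, 0, 0], [0, 0, 0]]

```text
time_s: 29.4
position: [0.4783, -0.2958, 0.0756]
orientation: [-0.015, 1.0, -0.001, 0.001]
contact_force: [-0.6, -0.8, -3.2]
width: 0.0379
```

```bash
python3 - <<'E'
from h import *
rel([.4772,-.2910,.062],91.8)
E
```

```text
t 29.4 pos [ 0.4783 -0.2958  0.0756] yaw 91.73 tilt [ 0.0015 -0.0018] w 0.0379 F [-0.5995 -0.7693 -3.19  ]
turn [-0.0009  0.0007 -0.0006]
shift now [0.0024 0.0121 0.0339]  after turn [0.0023 0.0121 0.0339]  mm [ -1.0707   4.8042 -13.5713]
```

Call:
arm_command:
  deltas:
    - [1, [0.001, 0.009, 0.016], [0, 0, 0]]
    - [1, [0, 0.002, 0.008], [0, 0, 0]]
    - [1, [0, 0, 0], [0, 0, 0]]
    - [1, [0, 0, 0], [0, 0, 0]]

```text
time_s: 29.73
position: [0.4775, -0.2909, 0.0647]
orientation: [-0.015, 1.0, -0.001, 0.001]
contact_force: [-0.0, 0.6, -2.4]
width: 0.0379
```

```bash
python3 - <<'E'
from h import *
rel([.4772,-.2910,.062],91.8)
E
```

```text
t 29.73 pos [ 0.4775 -0.2909  0.0647] yaw 91.72 tilt [ 0.001  -0.0013] w 0.0379 F [-0.0312  0.575  -2.4362]
turn [-0.0006  0.0005 -0.0007]
shift now [ 0.0007 -0.0003  0.0066]  after turn [ 0.0007 -0.0003  0.0066]  mm [-0.2898 -0.1134 -2.658 ]
```

Call:
arm_command:
  deltas:
    - [1, [0.0007, 0, 0.014], [0, 0, 0]]
    - [1, [0, 0, 0.008], [0, 0, 0]]
    - [1, [0, 0, 0.004], [0, 0, 0]]
    - [1, [0, 0, 0], [0, 0, 0]]

```text
time_s: 30.07
position: [0.4777, -0.2911, 0.0539]
orientation: [-0.015, 1.0, -0.001, 0.001]
contact_force: [-0.5, 0.1, -3.0]
width: 0.0379
```

```bash
python3 - <<'E'
from h import *
rel([.4772,-.2910,.0479],91.8)
E
```

```text
t 30.07 pos [ 0.4777 -0.2911  0.0539] yaw 91.74 tilt [ 0.0022 -0.0023] w 0.0379 F [-0.5187  0.0913 -2.9855]
turn [-0.0011  0.001  -0.0005]
shift now [0.0012 0.0002 0.0151]  after turn [0.0012 0.0002 0.0151]  mm [-0.4778  0.0638 -6.0324]
```

Underside is about 4 mm below the peg tips with no reaction force, so the pegs are in the holes. Continuing down.

Call:
arm_command:
  deltas:
    - [1, [0.0007, 0, 0.01], [0, 0, 0]]
    - [1, [0, 0, 0.006], [0, 0, 0]]
    - [1, [0, 0, 0.005], [0, 0, 0]]
    - [1, [0, 0, 0.003], [0, 0, 0]]

```text
time_s: 30.4
position: [0.4782, -0.2919, 0.0479]
orientation: [-0.015, 1.0, -0.001, 0.001]
contact_force: [-2.0, 1.5, 1.1]
width: 0.0379
```

```bash
python3 - <<'E'
from h import *
rel([.4772,-.2910,.0479],91.8)
E
```

```text
t 30.4 pos [ 0.4782 -0.2919  0.0479] yaw 91.76 tilt [ 0.0014 -0.0017] w 0.0379 F [-1.956   1.4654  1.0659]
turn [-0.0009  0.0006 -0.0004]
shift now [ 0.0025  0.0022 -0.0001]  after turn [ 0.0025  0.0022 -0.0001]  mm [-1.0309  0.86    0.0457]
```

Call:
arm_command:
  deltas:
    - [1, [0.001, 0.001, 0.006], [0, 0, 0]]
    - [1, [0, 0, 0.006], [0, 0, 0]]

```text
time_s: 30.57
position: [0.4785, -0.2922, 0.0478]
orientation: [-0.016, 1.0, -0.0, 0.0]
contact_force: [-8.3, 6.7, 17.2]
width: 0.038
```

Call:
arm_command:
  deltas:
    - [0.3, [0, 0, 0], [0, 0, 0]]
    - [0.3, [0, 0, 0], [0, 0, 0]]
    - [0.3, [0, 0, 0], [0, 0, 0]]
    - [0.3, [0, 0, 0], [0, 0, 0]]

```text
time_s: 30.9
position: [0.4804, -0.2939, 0.0502]
orientation: [-0.016, 1.0, -0.002, 0.002]
contact_force: [-0.1, -0.3, 1.0]
width: 0.0612
```

Call:
arm_command:
  deltas:
    - [0.3, [0, 0, -0.03], [0, 0, 0]]
    - [0.3, [0, 0, -0.06], [0, 0, 0]]
    - [0.3, [0, 0, -0.09], [0, 0, 0]]
    - [0.3, [0.03, 0, -0.09], [0, 0, 0]]
    - [0.3, [0.06, 0.02, -0.09], [0, 0, 0]]
    - [0.3, [0.06, 0.03, -0.05], [0, 0, 0]]
    - [0.3, [0.04, 0.03, 0], [0, 0, 0]]
    - [0.3, [0, 0, 0], [0, 0, 0]]
    - [0.3, [0, 0, 0], [0, 0, 0]]

```text
time_s: 31.65
position: [0.4019, -0.2637, 0.2241]
orientation: [-0.016, 1.0, -0.004, 0.003]
contact_force: [0.1, -0.4, -0.3]
width: 0.066
```

```bash
sed -i 's/g_full/h_full/;s/ci_g/ci_h/;s/"seat")/"seat","block_center")/' wheel.py; python3 wheel.py; python3 - <<'E'
from h import *
arm.snapshot("top");see("block_center",cam="top");arm.snapshot("scene");see("block_center","meter","petri",cam="scene")
ci=np.load("ci_h.npy",allow_pickle=True).item();a=cv2.imread("pics/h_full.png")
u,v=map(int,pix([.475,-.235,.06],ci));u0,v0=max(u-100,0),max(v-75,0)
b=cv2.resize(a[v0:v0+140,u0:u0+190],None,fx=4,fy=4,interpolation=cv2.INTER_CUBIC)
S=np.array([.4753,-.2905,.076]);Y=R.from_euler("z",1.8,degrees=True)
for x in (-.028,.028):
  for y in (-.019,.019):
    p=pix(S+Y.apply([x,y,0]),ci);cv2.drawMarker(b,(int((p[0]-u0+.5)*4),int((p[1]-v0+.5)*4)),(0,255,0),0,12,1)
cv2.imwrite("pics/h.png",b)
E
```

```text
t 31.65 pos [ 0.4019 -0.2637  0.2241] yaw 91.8 tilt [ 0.0056 -0.008 ] w 0.066 F [ 0.1018 -0.3604 -0.2899]
turn [-0.0039  0.0026 -0.    ]
shift now [-0.036   0.0548 -0.0236]  after turn [-0.0359  0.055  -0.0233]  mm [13.6531 22.4369  9.3241]
red_tip [(array([ 0.4696, -0.1817,  0.0557]), 0.67)]
wheel_axle [(array([ 0.4679, -0.1804,  0.055 ]), 0.64), (array([0.461 , 0.1191, 0.0025]), 0.28)]
seat [(array([ 0.4745, -0.2932,  0.0519]), 0.25)]
block_center []
-0.05 [array([396.6, 249.8]), array([398.6, 253.1]), array([398.3, 257.3])]
0 [array([396.5, 251.1]), array([398.5, 254.9]), array([398.1, 259. ])]
0.05 [array([396.4, 252.5]), array([398.3, 256.7]), array([397.9, 260.7])]
red 393 (242, [108, 110, 109, 108, 109, 106, 103, 102, 99, 84, 72, 57, 44, 35, 23, 21, 20, 25, 17, 21, 21, 21, 23, 30, 20, 24, 21, 19, 26])
red 398 (242, [111, 108, 109, 108, 109, 110, 108, 110, 110, 108, 112, 109, 106, 110, 111, 107, 110, 99, 93, 81, 66, 52, 34, 27, 19, 27, 22, 22, 16])
red 403 (242, [105, 111, 111, 110, 108, 108, 110, 110, 108, 106, 108, 108, 109, 107, 106, 106, 110, 108, 109, 110, 106, 108, 107, 1
[... 509 characters left out ...]
)
fin [423.  255.4]
422 (241, [30, 24, 25, 34, 37, 37, 46, 58, 80, 93, 101, 105, 122, 165, 198, 181, 87, 25, 38, 60, 79, 97, 109, 112, 110, 113, 109, 108, 110])
423 (241, [23, 29, 28, 13, 26, 20, 29, 28, 44, 69, 94, 110, 152, 221, 254, 239, 118, 24, 22, 39, 52, 73, 97, 108, 110, 109, 108, 111, 111])
424 (241, [27, 24, 32, 26, 27, 28, 24, 24, 26, 46, 77, 100, 152, 225, 255, 237, 120, 26, 26, 26, 32, 50, 73, 88, 99, 106, 112, 110, 108])
block_center [(array([ 0.4762, -0.2906,  0.0517]), 0.89)]
block_center [(array([ 0.4732, -0.29  ,  0.0518]), 0.71)]
meter [(array([ 0.6378, -0.2277,  0.0018]), 0.53)]
petri [(array([ 0.6517, -0.335 ,  0.0007]), 0.58), (array([ 0.4743, -0.1805,  0.0528]), 0.48)]
```

View pics/h.png

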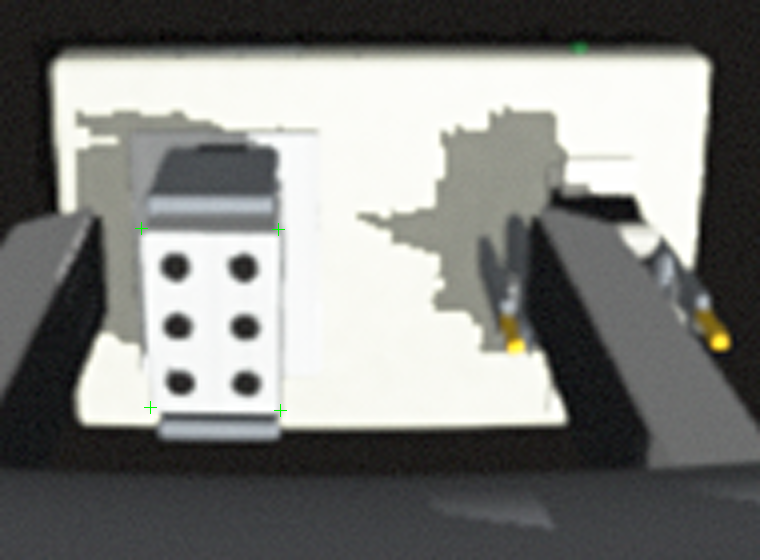

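The block is seated between the cheeks. Its top corners match the prediction for a fully seated block, and the networks put its centre at z 0.0517. A finger hides the wheel, so I'll close up and shift for a last look.

Call:
arm_command:
  deltas:
    - [1, [-0.015, 0.025, -0.02], [0, 0, 0]]
    - [1, [-0.015, 0.02, -0.01], [0, 0, 0]]
    - [1, [0, 0, 0], [0, 0, 0]]
    - [1, [0, 0, 0], [0, 0, 0]]
    - [1, [0, 0, 0], [0, 0, 0]]
    - [1, [0, 0, 0], [0, 0, 0]]
    - [1, [0, 0, 0], [0, 0, 0]]
    - [1, [0, 0, 0], [0, 0, 0]]

```text
time_s: 32.87
position: [0.4149, -0.2424, 0.2357]
orientation: [-0.017, 1.0, -0.003, 0.002]
contact_force: [-0.2, -0.1, 0.0]
width: 0.0162
```

```bash
python3 wheel.py
```

```text
t 32.87 pos [ 0.4149 -0.2424  0.2357] yaw 91.91 tilt [ 0.0032 -0.0052] w 0.0162 F [-0.1769 -0.1335  0.0405]
turn [-0.0025  0.0014  0.0009]
shift now [-0.0018  0.0026  0.0057]  after turn [-0.0019  0.0026  0.0057]  mm [ 0.7112  1.0502 -2.2844]
red_tip [(array([ 0.4757, -0.1826,  0.0944]), 0.7)]
wheel_axle [(array([ 0.4701, -0.1805,  0.0563]), 0.96)]
seat []
block_center [(array([ 0.4731, -0.292 ,  0.0521]), 0.74), (array([0.4614, 0.1226, 0.0053]), 0.53)]
-0.05 [array([376.8, 235.2]), array([378.3, 238.1]), array([378. , 242.4])]
0 [array([376.7, 236.6]), array([378.2, 239.9]), array([377.9, 244.2])]
0.05 [array([376.7, 238. ]), array([378.1, 241.7]), array([377.8, 245.8])]
red 373 (228, [58, 64, 61, 68, 68, 66, 62, 54, 65, 128, 143, 166, 249, 255, 255, 255, 254, 120, 42, 50, 52, 46, 45, 81, 170, 240, 253, 253, 254])
red 378 (228, [59, 63, 60, 62, 67, 70, 61, 50, 71, 128, 142, 172, 253, 255, 255, 255, 249, 109, 43, 50, 48, 51, 46, 84, 182, 246, 254, 253, 255])
red 383 (228, [57, 63, 61, 61, 64, 67, 53, 41, 77, 133, 142, 176, 255, 255, 255, 255, 240, 91, 39, 44, 41, 42, 60, 109, 205, 24
[... 237 characters left out ...]
0, 139, 138, 139, 139, 138, 143, 138, 139, 140, 137, 142, 141, 139, 139, 142, 138, 139, 140, 138, 142, 139, 137])
353 (227, [140, 140, 142, 142, 141, 141, 137, 141, 141, 140, 137, 138, 139, 136, 138, 139, 138, 139, 140, 138, 139, 139, 140, 140, 139, 137, 137, 137, 142])
fin [403.1 240.9]
402 (226, [30, 36, 53, 76, 120, 151, 146, 118, 112, 120, 131, 132, 133, 157, 195, 202, 158, 74, 32, 34, 37, 33, 39, 36, 37, 37, 37, 36, 38])
403 (226, [33, 36, 36, 35, 43, 56, 53, 55, 69, 95, 115, 129, 157, 236, 255, 255, 255, 127, 33, 28, 36, 36, 36, 40, 35, 33, 38, 38, 36])
404 (226, [32, 33, 34, 36, 34, 31, 30, 35, 43, 60, 84, 107, 150, 241, 255, 255, 255, 129, 35, 32, 39, 40, 39, 35, 38, 38, 38, 34, 34])
```

```bash
python3 -c "
from cell import arm
print(arm.job_done(), arm.read_state()['time_s'])"
```

```text
the job is handed in; nothing more can be done
the job is handed in; nothing more can be done
```

The shaker is ready and the job was handed in at about 33 s of the 72 s allowed; no verdict came back.

**Wheel:** I pushed three ridges up and over from the near side. That overshot by about 0.06 to 0.08 rad. A push back from the far side left it about 0.05 rad short, and a last small push forward set it. The close-up at the end shows the red ridge in line with the pointer fin I could see, about 0.00 rad with roughly 0.02 rad of measuring error. The other fin was hidden by a finger in that picture.

**Block:** I took it from the dock by its ends, set it upright on the open bench, took it again by its long sides and lowered it onto the pegs. It sat at the expected height and did not move under a 17 N press. Its top corners matched the predicted seated position, and the networks put its centre at z ≈ 0.052 m, against 0.051 m expected.

**Checks that disagreed or were not made:**
- The wrist camera read about 1.4 mm too far to +y when I compared it with the gripped block, so I corrected the seat target for that.
- On one view the networks placed the red tip wrongly while a finger hid it.
- I found the meter and petri dish again within network error of where they started. I did not measure the other bystanders again, but the arm never went near them.

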